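Load, wind back and lock the drying rack

TASK

First hang every drying basket by its handle bar on the rack's hooks, one to a hook, while the rack is forward. Then put the crank on the square shaft and wind it clockwise, about four full turns, until the rack is fully back at its stop, with the crank staying on the shaft; only then slide the bolt fully across into its keeper. The crank must finish standing in its tray, and the tools on the bench stay where they are.

Things in the scene. Friction and masses are not known exactly. Their poses are not given: they have to be found in the camera images.
- basket_a: Drying basket (two or three, alike; absent: None), open box 58 (own x) x 76 (y) x 45 high, a 6 mm round leg up the middle of each end (y +-38) carrying a wooden handle bar 18 thick (x), 84 long (y), its underside 100 and top 126 mm above the foot. Origin: centre of the underside, z up. 0.13 to 0.25 kg; weighted floor. Starts standing on the bench before the rack.
- basket_b: Drying basket (two or three, alike; absent: None), open box 58 (own x) x 76 (y) x 45 high, a 6 mm round leg up the middle of each end (y +-38) carrying a wooden handle bar 18 thick (x), 84 long (y), its underside 100 and top 126 mm above the foot. Origin: centre of the underside, z up. 0.13 to 0.25 kg; weighted floor. Starts standing on the bench before the rack.
- basket_c: Drying basket (two or three, alike; absent: None), open box 58 (own x) x 76 (y) x 45 high, a 6 mm round leg up the middle of each end (y +-38) carrying a wooden handle bar 18 thick (x), 84 long (y), its underside 100 and top 126 mm above the foot. Origin: centre of the underside, z up. 0.13 to 0.25 kg; weighted floor. Starts standing on the bench before the rack.
- basket_a_bar (a point): Middle of the underside of that basket's handle bar, 100 mm above its foot; axes as the basket.
- basket_b_bar (a point): Middle of the underside of that basket's handle bar, 100 mm above its foot; axes as the basket.
- basket_c_bar (a point): Middle of the underside of that basket's handle bar, 100 mm above its foot; axes as the basket.
- hook_left (a point): Left (+y) double hook: where the underside of a bar rests, 150 mm up. Two prongs (8 dia) lie 22 mm to either side in y and run in x from the crossbar (front face 45 mm behind, top 151 mm up) to tips 36 mm before it that rise 14 mm. Bring the basket in from the front (-x), bar above the tips, box below the prongs, legs outside them. Axes as rack; hooks 100 mm apart; moves with the carriage.
- hook_middle (a point): Middle double hook: where the underside of a bar rests, 150 mm up. Two prongs (8 dia) lie 22 mm to either side in y and run in x from the crossbar (front face 45 mm behind, top 151 mm up) to tips 36 mm before it that rise 14 mm. Bring the basket in from the front (-x), bar above the tips, box below the prongs, legs outside them. Axes as rack; hooks 100 mm apart; moves with the carriage.
- hook_right (a point): Right (-y) double hook: where the underside of a bar rests, 150 mm up. Two prongs (8 dia) lie 22 mm to either side in y and run in x from the crossbar (front face 45 mm behind, top 151 mm up) to tips 36 mm before it that rise 14 mm. Bring the basket in from the front (-x), bar above the tips, box below the prongs, legs outside them. Axes as rack; hooks 100 mm apart; moves with the carriage.
- rack: Fixed bed of the drying rack: grey base plate 12 mm thick, x -110..110 and y -178..292 mm in its own frame, with a foot at the left front under a green gearbox. Origin: underside, in the middle of the hooks' span; x away from the robot, y left, z up.
- shaft_seat (a point): Centre of the top of the gearbox collar (38 dia), 68 mm over the bench, at rack x -170, y 225 mm. On it stands a square shaft 16 x 16, 22 mm high, its top 7 mm tapering to 9 square. The crank's underside rests on the collar when seated. Axes as the rack.
- shaft (a joint): Turn of the square shaft, rad, growing clockwise as seen from above; 0 (starts up to 1.2) to 25.13 (four turns, end stop); friction 0.12 N m. The square's sides lie along the rack's x and y at every multiple of pi/2. The carriage follows it through a screw, 15 mm a turn.
- carriage (a joint): Slide of the hook carriage along the rack's +x (away from the robot), m: 0 is right forward (loading), 0.060 is fully back at its stop (home), where the bolt lines up with the keeper. Only the shaft moves it.
- bolt (a joint): Slide of the barrel bolt on the carriage's left end, m, along the rack's +y: 0 drawn, 0.040 fully across with its tip right through the keeper. Stays put by friction, about 2 N.
- bolt_knob (a point): On the axis of the bolt's upright round knob (16 dia), which stands above the barrel; this point is 128 mm over the bench, knob top 138, top of the barrel 97. It rides with carriage and bolt. Axes as the rack.
- keeper (a point): Centre of the keeper's opening, fixed on the rack, 20 mm deep in y; the drawn bolt's tip is 22 mm short of this point in y when the carriage is home. Top of the keeper 106 mm over the bench.
- crank: Loose hand crank, 0.3 kg: 40 mm square hub 25 high with a square socket 18.5 mm wide and 25 deep open below, sides along own x and y; a flat arm (25 to 34 mm up) along own +x to an upright wooden grip 55 mm from the hub's axis. Origin: centre of the hub's underside, z up. Starts standing in the tray.
- crank_grip (a point): Middle of the crank's round wooden grip (27 dia, 54 long, upright), 66 mm above the hub's underside, on the grip's own axis, 55 mm from the hub's axis. The grip spins on its pin (friction 0.02 N m), so it can be held with an unturning hand while the crank goes round. Its heading is not the arm's.
- tray: Fixed shallow plywood tray, 104 x 104 x 14 mm outside, walls and floor 5 mm, where the crank lives. Origin: centre of its underside.
- spanner_1: Bystander: double-ended spanner 198 mm long, lying flat.
- pencil: Bystander: pencil 142 mm.

How it is judged:
By the outcome, as a careful person would: the job done as asked, in the order asked, and still so for the second after the job is handed in, with the robot touching nothing.
Of basket_a, basket_b, basket_c only 2 to 3 are there at a start; the rules pass over those that are not, and their reading is None.
At some moment in a run one of basket_a, basket_b, basket_c, crank may be knocked a few centimetres aside while the robot is not near it.
It also fails if it takes over 200 s, if anything falls off the work surface, if the arm or the gripper's body presses on something with over 40 N, if the wrist force passes 120 N, or if a joint passes its speed limit or range.

ROBOT

A 6-joint arm with a two-finger parallel gripper is mounted at the origin on a cart in front of the work surface, level with it; the furniture and walls round the work are solid. World frame = base frame: x ahead of the robot, y to its left, z up, the work surface at z = 0. Lengths are in mm, angles in degrees, forces in N, time in s.
With the tool pointing down it reaches from about 225 to 725 mm from the base axis. Payload 3.1 kg.
Tool frame: the origin (TCP) lies midway between the tips of the shut fingers; the grasp point (between the pads) lies 19 mm behind it; z points along the fingers, y is the line along which they close (so a half turn about z gives the same grasp; the last joint's range is limited). The gripper opens to 85 mm and grips with 20 to 120 N. Pads are 22 mm wide; open, the fingers measure 114 mm over their backs; the gripper's body (76 mm by 85 mm) begins 54 mm behind the grasp point. The pads swing forward as they close: fully open they stand 13 mm farther back than shut.
Start: joints at [60.573, 2.75, 5.684, 92.934, 0, 82.678], TCP at [197.564, 486.401, 231.312] pointing down, gripper open.
Joint ranges: [-166.93, 166.93], [-56.73, 111.36], [-69.38, 81.34], [-121.58, 131.49], [-85.45, 84.26], [-180, 180]. Speed limits (degrees/s): [159.86, 159.86, 180, 180, 180, 180].

INTERFACE

Orientations are given as a 3x3 rotation matrix whose columns are the frame's x, y, z axes.
In Python, from station import status, vision, order, nets gives the robot as it stands. The module is installed in compiled form; this text tells all that it offers.
- The arm moves only by the shell command python3 -m inch 'ROWS' [FORCE]. ROWS is JSON, a list of rows, each a list of 7 numbers: the finger opening in cm, from 0 to 8.54, then the shift along the tool's x, y, z in cm, then the turn, a rotation vector about the tool's x, y, z in degrees. In form: [[jaw, x, y, z, ax, ay, az], ...]. A call has 1 to 5 rows; each row shifts and turns the commanded pose from where the row before left it, along the tool's axes as they then stand; what a row does not reach is not made up. A row lasts 1/10 s, in which the tool goes at most 50 mm and 8.59 degrees, less where a joint would pass 70% of its speed; a pose out of reach is approached as far as the arm can. A call is refused whole if a number of a shift passes 5 or a number of a turn 8.59, either way. A call with a gripper value outside its range is refused whole. The fingers move at their own pace and stop on an object; FORCE is the grip in N (left out, the last holds). Time passes only in rows, so rows that do not move let the fingers close. It gives the time, the measured TCP pose, the force, the opening and the grip force at its end, in the units of the state.
- status.observe(): the state, without advancing time (a new reading comes with each control period).
- vision.read_camera(name): name is "scene" or "top"; returns a dict with "img" (420x560x3 uint8, red, green, blue), "camera_matrix" (3x3 intrinsics, pixels), "R" (3x3) and "t" (3): a world point X has camera coordinates R X + t. Camera axes: x right, y down, z forward; pixel columns grow to the right and rows downward; lengths in mm; the calibration is good to about 2 mm. A picture is of the moment at which its call begins. There is no depth.
- order.hand_in(): hands the job in; it is judged then, once.
Trained networks look in a picture, given as the dict that the camera call returned (one of the last four; its "shot" number tells which), for a name from the list of things; names that differ only in an ending like _2 or _b are one class to them, and where a whole thing is asked for, a point or a joint stands for the part that bears it (a point fixed in the world has none). Each returns a list of dicts, best first, with "conf" (0 to 1); they miss things now and then, are a little off and sometimes report something else, mostly with a low value. They report only what shows in the picture. A call takes as long as a camera call.
- nets.spot_in(picture, target): "bbox" ([centre column, centre row, width, height] in pixels, round what is visible of it).
- nets.silhouettes(picture, target): "pixels" (420x560 bool, what is visible of it) and "bbox" ([centre column, centre row, width, height] in pixels, round what is visible of it).
The state is a dict: "time_s": time; "joint_positions": joint angles; "joint_vel": joint speeds; "joint_torque": joint torques, N m; "ee_pos": TCP position; "tcp_rot": TCP orientation; "wrist_force": force on the tool from outside, world axes, zero at the start; "ft_torque": the same for the moment, N m; "width": finger opening in mm; "grasp_force": force on a finger pad.
Only numpy, scipy, OpenCV 4.12 (cv2) and the standard library are available. Lean on these libraries where they do the work, as an engineer would, in place of code of your own. Each camera call takes 0.05 s, during which the arm holds its last target. There are 200 camera calls.

## Working session

There is one attempt and no reset: what is moved stays moved. The work goes in short steps, Python scripts to look and compute and a shell command to move; the robot and the scene stay as the last step left them, time stands still between calls to the robot, and variables do not carry over. Pictures are saved under pics/ and viewed, at most 17 in all, crops included, and the job is handed in when it is done.

```bash
mkdir -p pics; ls; python3 - <<'E'
from station import status, vision, nets
import cv2, numpy as np
s=status.observe(); print({k:np.round(v,2).tolist() for k,v in s.items()})
for n in ["scene","top"]:
    p=vision.read_camera(n); cv2.imwrite(f"pics/{n}0.png",p["img"][:,:,::-1])
    print(n,p["camera_matrix"].tolist(),np.round(p["R"],4).tolist(),np.round(p["t"],1).tolist())
    for t in ["basket_a","basket_a_bar","rack","shaft","shaft_seat","bolt_knob","keeper","crank","crank_grip","tray","hook_left","spanner_1","pencil"]:
        try: print(t,[(round(d["conf"],2),np.round(d["bbox"],1).tolist()) for d in nets.spot_in(p,t)][:5])
        except Exception as e: print(t,e)
E
```

```text
pics
{'time_s': 0.0, 'joint_positions': [60.57, 2.79, 5.59, 92.93, -0.0, 82.68], 'joint_vel': [-0.02, -0.03, 0.08, -0.07, -0.08, -0.02], 'joint_torque': [0.0, -33.88, 32.0, 0.02, -0.0, -0.0], 'ee_pos': [197.26, 485.87, 230.14], 'tcp_rot': [[-0.93, 0.38, -0.0], [0.38, 0.93, -0.0], [0.0, -0.0, -1.0]], 'wrist_force': [-0.0, 0.21, -0.61], 'ft_torque': [0.01, -0.02, -0.01], 'grasp_force': 0.0, 'width': 85.58}
scene [[412.1049165452289, 0.0, 274.8131366571645], [0.0, 412.1049165452289, 214.44109779889294], [0.0, 0.0, 1.0]] [[0.8385, -0.5449, -0.0106], [-0.3751, -0.5628, -0.7366], [0.3954, 0.6216, -0.6762]] [-418.6, 256.0, 859.5]
basket_a [(0.69, [231.0, 204.4, 32.8, 58.2]), (0.59, [265.8, 236.8, 38.7, 61.3]), (0.51, [316.3, 194.1, 117.8, 94.6])]
basket_a_bar [(0.58, [233.0, 208.2, 27.8, 57.4]), (0.53, [318.3, 192.8, 121.0, 98.8]), (0.5, [327.0, 331.4, 62.6, 56.6])]
rack [(0.96, [292.1, 204.4, 159.3, 141.1]), (0.23, [266.1, 150.6, 13.7, 16.7])]
shaft [(0.42, [226.2, 167.6, 0.3, 6.0])]
shaft_seat [(0.6, [294.4, 205.2, 164.9, 140.7])]
bolt_knob [(0.54, [266.2, 152.7, 11.4, 15.7])]
keeper [(0.
[... 891 characters left out ...]
240.4, 46.9, 31.2]), (0.21, [241.7, 141.2, 186.9, 54.2])]
rack []
shaft [(0.46, [160.5, 205.3, 10.4, 14.6])]
shaft_seat [(0.69, [389.4, 277.6, 59.9, 6.7]), (0.65, [237.0, 164.4, 204.7, 140.2])]
bolt_knob [(0.58, [166.1, 152.4, 37.8, 13.3])]
keeper [(0.76, [232.8, 165.4, 202.3, 136.5]), (0.63, [240.8, 145.2, 189.4, 55.3])]
crank [(0.82, [382.1, 246.1, 24.5, 39.3])]
crank_grip [(0.73, [377.4, 260.4, 16.6, 7.9]), (0.58, [165.8, 151.1, 38.4, 10.8]), (0.19, [158.5, 204.8, 12.2, 10.3])]
tray [(0.56, [385.9, 239.0, 48.4, 49.4]), (0.37, [167.2, 152.4, 35.6, 13.2])]
hook_left [(0.96, [241.9, 144.4, 187.4, 56.2])]
spanner_1 [(0.7, [305.4, 274.5, 79.0, 14.3])]
pencil [(0.53, [390.5, 275.5, 56.7, 4.0])]
```

```bash
python3 - <<'E'
import cv2
a=cv2.imread("pics/top0.png")[80:300,110:450]; cv2.imwrite("pics/top0c.png",cv2.resize(a,(800,518),interpolation=cv2.INTER_CUBIC))
a=cv2.imread("pics/scene0.png")[110:390,190:400]; cv2.imwrite("pics/scene0c.png",cv2.resize(a,(450,600),interpolation=cv2.INTER_CUBIC))
E
```

```text
(no output)
```

View pics/top0c.png

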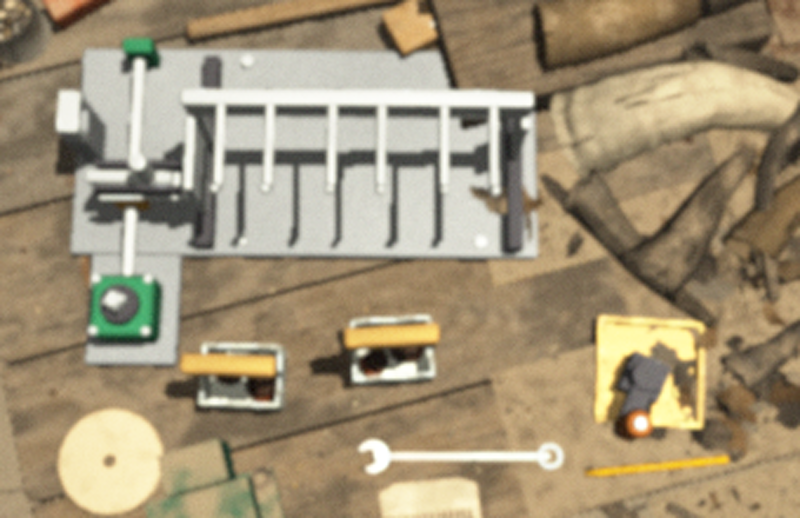

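View pics/scene0c.png

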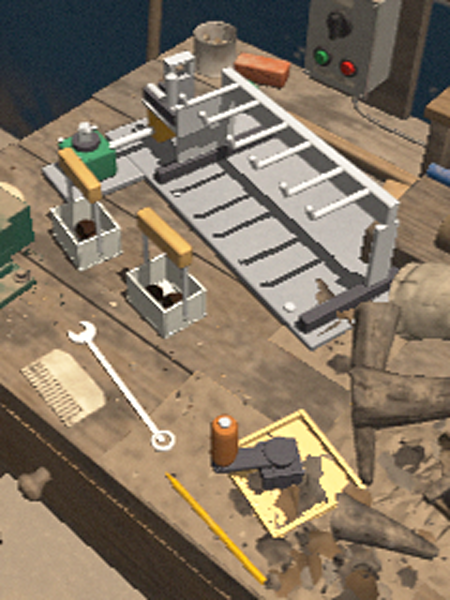

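```bash
cat > h.py <<'E'
import numpy as np, cv2
from station import status, vision, nets
from scipy.optimize import least_squares
def ray(p,uv,z):
    K,R,t=map(np.array,(p["camera_matrix"],p["R"],p["t"]))
    d=R.T@np.linalg.inv(K)@np.array([uv[0],uv[1],1.]); c=-R.T@t
    return (c+d*(z-c[2])/d[2])[:2]
def proj(p,X):
    K,R,t=map(np.array,(p["camera_matrix"],p["R"],p["t"]))
    q=(np.atleast_2d(X)@R.T+t)@K.T; return q[:,:2]/q[:,2:]
def orange(p,box,lo=(8,90,90),hi=(24,255,255)):
    h=cv2.cvtColor(p["img"],cv2.COLOR_RGB2HSV); m=cv2.inRange(h,np.array(lo),np.array(hi))
    k=np.zeros_like(m); x0,y0,x1,y1=box; k[y0:y1,x0:x1]=m[y0:y1,x0:x1]; return k
def blobs(m,n=3):
    c,_=cv2.findContours(m,cv2.RETR_EXTERNAL,cv2.CHAIN_APPROX_NONE)
    return sorted(c,key=cv2.contourArea)[::-1][:n]
def rect(p,c,z):
    P=np.array([ray(p,q[0],z) for q in c]).astype(np.float32)
    (cx,cy),(w,h),a=cv2.minAreaRect(P)
    if w<h: w,h,a=h,w,a+90
    return np.round([cx,cy,w,h,(a+90)%180-90],1)   # a = direction of long side from world x
def st():
    s=status.observe(); T=s["tcp_rot"]; print("t",s["time_s"],"tcp",np.round(s["ee_pos"],1),"w",round(s["width"],1),"g",round(s["grasp_force"],1),"F",np.round(s["wrist_force"],1),"q",np.round(s["joint_positions"],1)); return s
E
python3 - <<'E'
from h import *
T=vision.read_camera("top"); S=vision.read_camera("scene")
# baskets
for n,p,box in(("top",T,(170,200,310,270)),("scene",S,(200,160,290,240))):
    for c in blobs(orange(p,box)): 
        if cv2.contourArea(c)>30: print(n,cv2.contourArea(c),cv2.boundingRect(c),rect(p,c,126))
t=lambda u,v:(110+u/2.353,80+v/2.353)
s=lambda u,v:(190+u/2.143,110+v/2.143)
# rack fit
tips=[100+22,100-22,22,-22,-78,-122]
tu=[(217,187),(267,187),(331,189),(381,189),(444,189),(495,189)]
su=[(185,102),(206,118),(230,140),(253,162),(284,189),(312,213)]
co=[(-110,-178,12),(-110,292,12),(110,292,12)]
cu=[(537,257),(72,253),(85,50)]
def res(q,full=False):
    x,y,a,hx=q; c,sn=np.cos(a),np.sin(a)
    W=lambda P:np.array([(x+c*u-sn*v,y+sn*u+c*v,w) for u,v,w in P])
    A=[(hx-36,v,155) for v in tips]
    r=[proj(T,W(A))-[t(*u) for u in tu], proj(S,W(A))-[s(*u) for u in su], proj(T,W(co))-[t(*u) for u in cu]]
    r.append(proj(T,W([(-170,225,72)]))-[t(122,304)])
    return r if full else np.concatenate(r).ravel()
o=least_squares(res,[550,0,0,0],loss="soft_l1"); print(o.x, np.degrees(o.x[2])); print([np.round(k,1).tolist() for k in res(o.x,True)])
x,y,a,hx=o.x;c,sn=np.cos(a),np.sin(a)
for n,u,v in(("hookL",hx,100),("M",hx,0),("R",hx,-100),("seat",-170,225)): print(n,x+c*u-sn*v,y+sn*u+c*v)
print("knob",ray(T,t(138,163),138),"shafttop",ray(T,t(118,299),90), ray(S,s(84,128),90))
print("tray corners",[np.round(ray(T,t(*k),14)) for k in((597,316),(706,322),(702,428),(594,426))])
print("grip top",ray(T,t(638,424),98),ray(S,s(225,423),98),"hub",ray(T,t(648,372),39),"armhub S",ray(S,s(277,452),39))
E
```

```text
top 3921.0 (205, 200, 105, 70) [434.9  15.  215.8 142.8  89.9]
top 388.5 (183, 227, 45, 15) [435.1 121.7  90.3  29.   90. ]
top 99.0 (170, 241, 23, 23) [401.9 165.7  53.3  30.4  40.5]
scene 321.5 (253, 206, 30, 29) [449.3 -37.2 107.7  43.5 -88.8]
scene 165.0 (217, 179, 21, 26) [432.2 106.1 104.7  22.8  83.7]
scene 67.0 (258, 161, 14, 15) [556.3 137.6  65.1  23.3  74.9]
[ 6.65935287e+02  4.75382937e+00 -7.58070215e-03 -4.52271994e+01] -0.4343422387067852
[[[0.0, -0.1], [0.2, 0.1], [0.2, -0.6], [0.4, -0.5], [0.9, -0.3], [0.6, -0.2]], [[-1.0, -1.0], [-1.3, -0.1], [0.2, 0.9], [0.1, 0.1], [0.1, 0.3], [-0.8, -0.1]], [[1.0, 0.3], [-0.8, 0.7], [-0.7, -0.8]], [[-1.6, -0.4]]]
hookL 621.4674499009162 105.09380667646437
M 620.7093869469795 5.096680014955403
R 619.9513239930428 -94.90044664655358
seat 497.64581315754054 231.03607138114216
knob [612.93230539 201.65554846] shafttop [498.24847138 226.57446247] [496.70561668 224.91300811]
tray corners [array([ 495., -228.]), array([ 489., -335.]), array([ 385., -325.]), array([ 387., -221.])]
grip top [ 382.99626357 -244.42130945] [ 385.75653351 -247.68245176] hub [ 436.38448565 -269.48173221] armhub S [ 432.73118118 -268.78582534]
```

```bash
python3 -m inch '[[8.5,0,0,0,0,0,8.5],[8.5,0,0,0,0,0,8.5],[8.5,0,0,0,0,0,8.5],[8.5,0,0,0,0,0,8.5],[8.5,0,0,0,0,0,8.5]]' 80; python3 -m inch '[[8.5,0,0,0,0,0,8.5],[8.5,0,0,0,0,0,8.5],[8.5,0,0,0,0,0,8.3],[8.5,0,0,0,0,0,0]]'; python3 - <<'E'
from h import *
st()
T=vision.read_camera("top")
for c in blobs(orange(T,(170,210,310,260),(10,150,150),(25,255,255)),4): print(cv2.contourArea(c),cv2.boundingRect(c),rect(T,c,126))
a=T["img"][190:230,140:180,::-1]; b=T["img"][215:250,170:310,::-1]
a=cv2.resize(a,(400,400),interpolation=cv2.INTER_CUBIC); b=cv2.resize(b,(800,200),interpolation=cv2.INTER_CUBIC)
o=np.zeros((600,800,3),np.uint8); o[:400,:400]=a; o[400:]=b; o[:400,400:]=cv2.resize(T["img"][140:180,140:180,::-1],(400,400),interpolation=cv2.INTER_CUBIC); cv2.imwrite("pics/z1.png",o)
E
```

```text
time_s: 2.0
ee_pos: [197.6, 486.4, 231.3]
tcp_rot: [[-0.423, 0.906, -0.0], [0.906, 0.423, -0.0], [-0.0, -0.0, -1.0]]
wrist_force: [0.1, 1.1, 0.3]
width: 84.9
grasp_force: 0.0
time_s: 2.4
ee_pos: [197.6, 486.4, 231.3]
tcp_rot: [[-0.002, 1.0, 0.0], [1.0, 0.002, -0.0], [-0.0, 0.0, -1.0]]
wrist_force: [0.1, -0.6, -0.3]
width: 85.0
grasp_force: 0.0
t 2.4 tcp [197.6 486.4 231.3] w 85.0 g 0.0 F [ 0.1 -0.6 -0.3] q [ 60.6   2.7   5.7  92.9  -0.  150.5]
11.0 (202, 237, 24, 3) [426.9 104.3  47.5   3.3  86.1]
8.0 (272, 225, 13, 2) [452.6 -28.2  24.8   2.1  89.9]
5.0 (191, 237, 10, 2) [427.8 141.4  18.5   2.1  90. ]
3.0 (256, 223, 8, 5) [452.2  11.2  15.8   6.5  63.2]
```

View pics/z1.png

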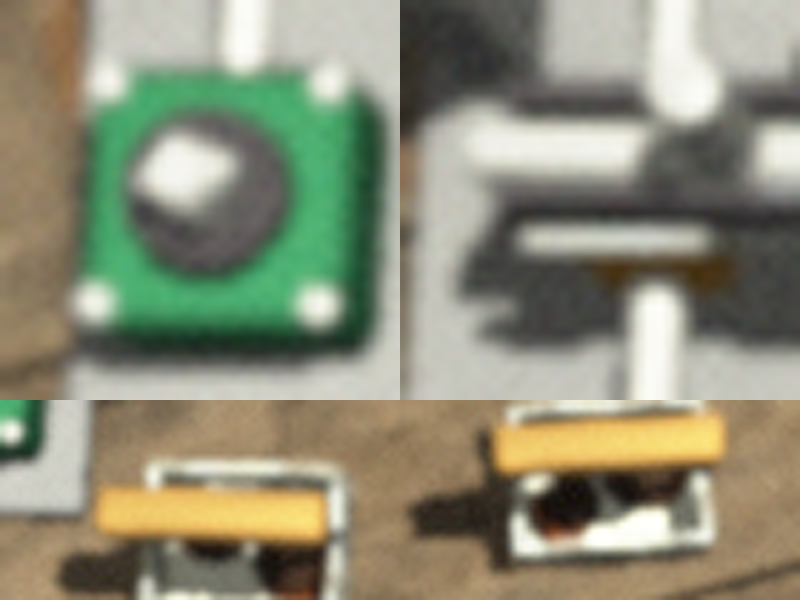

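```bash
python3 - <<'E'
from h import *
T=vision.read_camera("top")
print("bars",ray(T,(206.95,234.95),126),ray(T,(276.7,222.7),126),"collar",ray(T,(160.8,209.2),68),"knob top",ray(T,(140+28.6,148.6),138))
# shaft square fit: bright pixels inside the collar
g=cv2.cvtColor(T["img"],cv2.COLOR_RGB2GRAY)[196:222,146:174].astype(int)
for r in g[2:18,5:20]: print(*r)
E
```

```text
bars [433.09576815 117.93493645] [458.43611371 -25.53058767] collar [497.5764316  230.78996062] knob top [614.40850925 201.82174155]
233 201 154 128 128 137 136 132 129 132 128 133 137 139 135
207 173 146 129 135 136 135 129 132 131 128 134 138 139 135
158 145 137 136 134 129 129 122 127 122 121 121 126 136 136
131 131 133 131 129 122 113 114 106 106 107 105 112 120 128
131 133 131 126 119 125 127 122 108 100 97 96 98 107 106
130 131 122 121 126 155 175 167 153 133 110 98 99 96 104
129 129 116 115 155 207 226 222 202 176 156 137 119 98 96
131 121 112 141 197 235 244 241 236 226 211 186 146 112 89
130 116 128 173 224 241 244 244 242 238 230 208 162 113 98
127 125 149 200 233 242 245 243 240 232 221 192 151 114 93
125 122 145 181 223 235 242 238 228 211 187 153 124 103 102
123 116 119 133 173 201 222 220 201 178 147 122 107 96 96
127 117 86 84 115 143 163 177 170 145 121 110 102 98 102
130 111 83 67 74 98 114 130 132 111 105 102 98 98 99
132 117 93 81 81 82 81 85 95 96 99 100 97 97 97
133 128 105 95 86 85 77 71 74 89 99 93 97 93 89
```

```bash
python3 -m inch '[[8.5,-4,4,0,0,0,0],[8.5,-4,4,0,0,0,0],[8.5,-4,4,0,0,0,0],[8.5,-4,4,0,0,0,0],[8.5,-4,4,0,0,0,0]]'; python3 -m inch '[[8.5,-4,1,0,0,0,0],[8.5,-4,1,0,0,0,0],[8.5,-4,1,0,0,0,0],[8.5,-4,0,0,0,0,0],[8.5,0,0,0,0,0,0]]'
```

```text
time_s: 3.0
ee_pos: [375.7, 308.5, 231.5]
tcp_rot: [[-0.005, 1.0, 0.001], [1.0, 0.005, 0.001], [0.001, 0.001, -1.0]]
wrist_force: [1.2, 1.4, -0.3]
width: 85.0
grasp_force: 0.0
time_s: 3.5
ee_pos: [405.2, 146.2, 231.5]
tcp_rot: [[0.002, 1.0, 0.0], [1.0, -0.002, -0.002], [-0.002, 0.0, -1.0]]
wrist_force: [-1.3, 1.4, -0.4]
width: 85.1
grasp_force: 0.0
```

```bash
python3 -m inch '[[8.5,-2.8,2.8,0,0,0,1],[8.5,0,0,4.5,0,0,0],[8.5,0,0,4.5,0,0,0],[8.5,0,0,4.2,0,0,0],[8.5,0,0,0,0,0,0]]'; python3 -m inch '[[0,0,0,0,0,0,0],[0,0,0,0,0,0,0],[0,0,0,0,0,0,0],[0,0,0,0,0,0,0],[0,0,0,0,0,0,0]]' 80;  python3 -m inch '[[0,0,0,0,0,0,0],[0,0,0,-1,0,0,0],[0,0,0,-2,0,0,0],[0,0,0,-2,0,0,0],[0,0,0,0,0,0,0]]'; python3 - <<'E'
from h import *
st();S=vision.read_camera("scene"); cv2.imwrite("pics/s1.png",cv2.resize(S["img"][130:300,180:380,::-1],(700,595)))
E
```

```text
time_s: 4.0
ee_pos: [425.3, 121.7, 90.9]
tcp_rot: [[0.014, 1.0, -0.018], [1.0, -0.014, -0.002], [-0.002, -0.018, -1.0]]
wrist_force: [-1.4, 0.7, -1.7]
width: 85.0
grasp_force: 0.0
time_s: 4.5
ee_pos: [435.2, 122.4, 101.9]
tcp_rot: [[0.016, 1.0, 0.005], [1.0, -0.016, 0.001], [0.001, 0.005, -1.0]]
wrist_force: [0.5, 1.5, 4.2]
width: 16.6
grasp_force: 80.4
time_s: 5.0
ee_pos: [434.5, 122.2, 152.1]
tcp_rot: [[0.016, 1.0, 0.005], [1.0, -0.016, 0.0], [0.001, 0.005, -1.0]]
wrist_force: [0.7, 0.5, -1.1]
width: 16.8
grasp_force: 79.5
t 5.0 tcp [434.5 122.2 152.1] w 16.8 g 79.5 F [ 0.7  0.5 -1.1] q [  7.2  -8.8 -14.4  84.1  -0.   98.1]
```

View pics/s1.png

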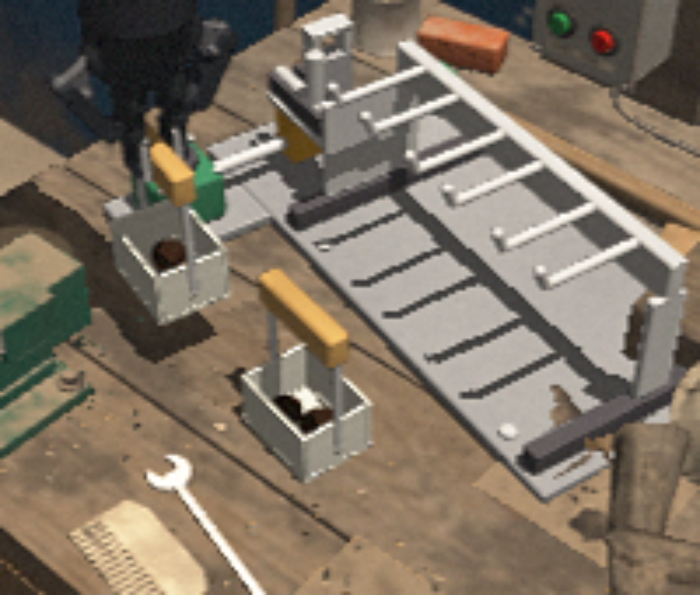

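```bash
python3 -m inch '[[0,0,1,-1.4,0,0,0],[0,0,2.5,-1.5,0,0,0],[0,0,2.5,0,0,0,0],[0,0,2.5,0,0,0,0],[0,-1,1.5,0,0,0,0]]'; python3 -m inch '[[0,-3,0,0,0,0,0],[0,-3,0,0,0,0,0],[0,-3,0,0,0,0,0],[0,-1.3,0,0,0,0,0],[0,0,0,0,0,0,0]]';python3 -m inch '[[0,0,0,0,0,0,0],[0,0,0,0,0,0,0]]'; python3 - <<'E'
from h import *
st();S=vision.read_camera("scene"); T=vision.read_camera("top");o=np.hstack([cv2.resize(S["img"][140:240,220:345,::-1],(500,400)),cv2.resize(T["img"][130:260,220:310,::-1],(277,400))]);cv2.imwrite("pics/s2.png",o)
E
```

```text
time_s: 5.55
ee_pos: [533.3, 110.9, 176.0]
tcp_rot: [[0.015, 1.0, -0.003], [1.0, -0.015, 0.0], [0.0, -0.003, -1.0]]
wrist_force: [-0.1, -0.5, -0.9]
width: 16.8
grasp_force: 79.5
time_s: 6.05
ee_pos: [530.3, 6.1, 176.7]
tcp_rot: [[0.019, 1.0, -0.003], [1.0, -0.019, 0.0], [0.0, -0.003, -1.0]]
wrist_force: [-0.8, -0.1, -2.7]
width: 16.7
grasp_force: 79.6
time_s: 6.25
ee_pos: [530.9, 8.6, 177.9]
tcp_rot: [[0.014, 1.0, -0.001], [1.0, -0.014, 0.001], [0.001, -0.001, -1.0]]
wrist_force: [-0.3, 0.3, -1.8]
width: 16.1
grasp_force: 79.6
t 6.25 tcp [530.9   8.6 177.9] w 16.1 g 79.6 F [-0.3  0.3 -1.8] q [-6.3  3.3  0.2 86.9  0.  84.5]
```

View pics/s2.png

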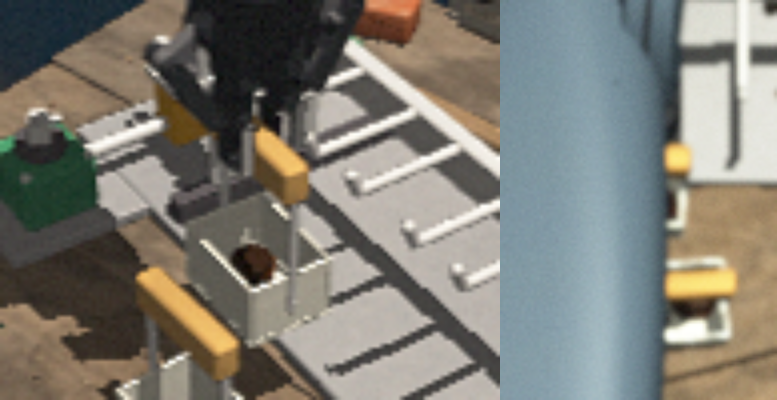

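```bash
python3 - <<'E'
from h import *
T=vision.read_camera("top"); S=vision.read_camera("scene")
print(ray(T,(282,182),202)); print(ray(S,(220+304/4,140+172/4),202))
b=proj(S,[[531-9,4.3-42,202],[531-9,4.3-42,176],[531+9,4.3-42,202]]);print((b-[220,140])*4)
E
```

```text
[526.26356801 -36.04491986]
[531.21388946 -40.37068897]
[[287.47881382 175.27819676]
 [286.67297485 211.79825184]
 [314.19752153 164.04323026]]
```

```bash
python3 -m inch '[[0,0,1.5,0,0,0,0],[0,0,2,0,0,0,0],[0,0,2,0,0,0,0],[0,0,2,0,0,0,0],[0,0,1.5,0,0,0,0]]'; python3 -m inch '[[0,0,0,0,0,0,0],[0,0,0,0,0,0,0],[0,0,0,1,0,0,0],[0,0,0,1,0,0,0],[0,0,0,0,0,0,0]]';python3 -m inch '[[0,0,0,0.5,0,0,0],[0,0,0,0.2,0,0,0],[0,0,0,0,0,0,0]]'; python3 - <<'E'
from h import *
st();S=vision.read_camera("scene"); cv2.imwrite("pics/s3.png",cv2.resize(S["img"][120:240,220:380,::-1],(800,600)))
E
```

```text
time_s: 6.95
ee_pos: [622.3, 6.6, 178.1]
tcp_rot: [[0.015, 1.0, 0.0], [1.0, -0.015, 0.0], [0.0, 0.0, -1.0]]
wrist_force: [0.4, -0.2, -2.2]
width: 16.9
grasp_force: 79.6
time_s: 7.45
ee_pos: [619.1, 6.3, 155.5]
tcp_rot: [[0.016, 1.0, -0.005], [1.0, -0.016, 0.0], [0.0, -0.005, -1.0]]
wrist_force: [-0.4, -0.3, -2.2]
width: 16.5
grasp_force: 79.5
time_s: 7.75
ee_pos: [621.1, 6.0, 151.8]
tcp_rot: [[0.016, 1.0, 0.0], [1.0, -0.016, -0.0], [-0.0, 0.0, -1.0]]
wrist_force: [-1.1, -0.2, -1.1]
width: 16.6
grasp_force: 79.8
t 7.75 tcp [621.1   6.  151.8] w 16.6 g 79.8 F [-1.1 -0.2 -1.1] q [-5.6 16.9 12.7 85.7  0.  85.3]
```

View pics/s3.png

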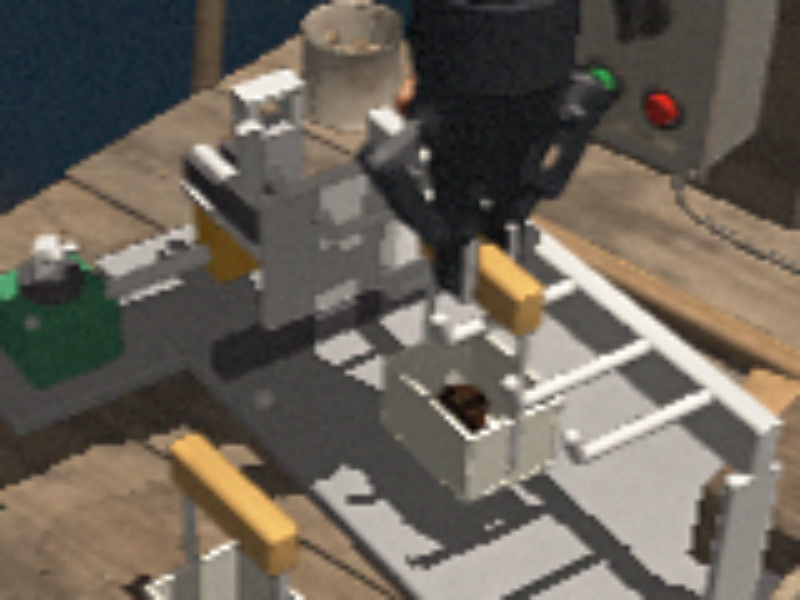

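```bash
python3 -m inch '[[0,0,0,0.1,0,0,0],[3.5,0,0,0,0,0,0],[3.5,0,0,0,0,0,0],[3.5,0,0,0,0,0,0],[3.5,0,0,0,0,0,0]]'; python3 -m inch '[[3.5,0,0,-1,0,0,0],[3.5,0,0,-2,0,0,0],[3.5,0,0,-3,0,0,0],[3.5,0,0,-3,0,0,0],[3.5,0,0,0,0,0,0]]';python3 -m inch '[[8.5,0,-3,0,0,0,0],[8.5,0,-4,0,0,0,0],[8.5,0,-4,0,0,0,0],[8.5,-1,-3,0,0,0,0],[8.5,0,0,0,0,0,0]]';python3 -m inch '[[8.5,0,0,0,0,0,0],[8.5,0,0,0,0,0,0]]'; python3 - <<'E'
from h import *
st();S=vision.read_camera("scene");T=vision.read_camera("top"); cv2.imwrite("pics/s4.png",np.hstack([cv2.resize(S["img"][140:240,220:345,::-1],(500,400)),cv2.resize(T["img"][130:260,220:310,::-1],(277,400))]))
E
```

```text
time_s: 8.3
ee_pos: [621.3, 6.0, 150.2]
tcp_rot: [[0.016, 1.0, 0.0], [1.0, -0.016, 0.0], [0.0, 0.0, -1.0]]
wrist_force: [0.6, -0.7, 0.8]
width: 34.8
grasp_force: 0.0
time_s: 8.8
ee_pos: [623.6, 5.8, 247.1]
tcp_rot: [[0.016, 1.0, 0.011], [1.0, -0.016, -0.001], [-0.001, 0.011, -1.0]]
wrist_force: [1.1, -0.4, 0.2]
width: 34.8
grasp_force: 0.0
time_s: 9.3
ee_pos: [477.4, -1.9, 240.3]
tcp_rot: [[0.017, 1.0, -0.002], [1.0, -0.017, -0.0], [-0.0, -0.002, -1.0]]
wrist_force: [0.9, 0.3, 0.6]
width: 84.8
grasp_force: 0.0
time_s: 9.5
ee_pos: [481.8, -1.8, 240.4]
tcp_rot: [[0.016, 1.0, 0.001], [1.0, -0.016, -0.0], [0.0, 0.001, -1.0]]
wrist_force: [-0.1, -0.2, -0.3]
width: 85.1
grasp_force: 0.0
t 9.5 tcp [481.8  -1.8 240.4] w 85.1 g 0.0 F [-0.1 -0.2 -0.3] q [-8.2 -3.6  0.4 94.   0.  82.7]
```

View pics/s4.png

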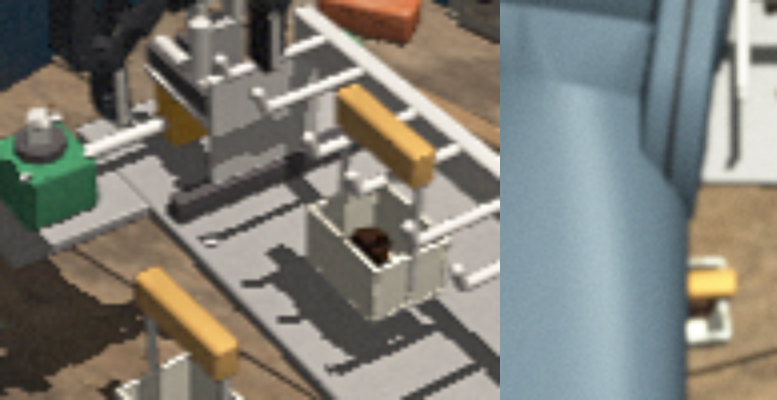

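```bash
python3 -m inch '[[8.5,-2.4,-2.3,0,0,0,-2.9],[8.5,0,0,3.5,0,0,0],[8.5,0,0,4,0,0,0],[8.5,0,0,4,0,0,0],[8.5,0,0,2.4,0,0,0]]'; python3 -m inch '[[8.5,0,0,0,0,0,0],[0,0,0,0,0,0,0],[0,0,0,0,0,0,0],[0,0,0,0,0,0,0],[0,0,0,0,0,0,0]]' 80;  python3 -m inch '[[0,0,0,0,0,0,0],[0,0,0,0,0,0,0],[0,0,0,-1,0,0,0],[0,0,0,-2,0,0,0],[0,0,0,-2,0,0,0]]';python3 -m inch '[[0,0,0,-2.7,0,0,0],[0,0,0,0,0,0,2.5],[0,0,0,0,0,0,0],[0,0,0,0,0,0,0]]'; python3 - <<'E'
from h import *
st();S=vision.read_camera("scene"); cv2.imwrite("pics/s5.png",cv2.resize(S["img"][140:260,220:380,::-1],(800,600)))
E
```

```text
time_s: 10.1
ee_pos: [456.4, -25.0, 97.7]
tcp_rot: [[-0.035, 0.999, -0.004], [0.999, 0.035, 0.001], [0.001, -0.004, -1.0]]
wrist_force: [-0.3, 0.7, -0.3]
width: 85.0
grasp_force: 0.0
time_s: 10.6
ee_pos: [459.0, -25.6, 103.1]
tcp_rot: [[-0.035, 0.999, 0.003], [0.999, 0.035, -0.001], [-0.001, 0.003, -1.0]]
wrist_force: [-0.1, 0.3, 0.1]
width: 28.1
grasp_force: 0.0
time_s: 11.1
ee_pos: [456.1, -25.1, 150.8]
tcp_rot: [[-0.035, 0.999, -0.004], [0.999, 0.035, 0.001], [0.001, -0.004, -1.0]]
wrist_force: [0.5, 0.2, -2.0]
width: 16.4
grasp_force: 78.8
time_s: 11.5
ee_pos: [456.8, -25.3, 177.5]
tcp_rot: [[0.008, 1.0, -0.002], [1.0, -0.008, 0.0], [0.0, -0.002, -1.0]]
wrist_force: [0.3, 0.6, -1.9]
width: 16.6
grasp_force: 78.9
t 11.5 tcp [456.8 -25.3 177.5] w 16.6 g 78.9 F [ 0.3  0.6 -1.9] q [-11.6  -7.5 -10.4  87.3  -0.   78.9]
```

View pics/s5.png

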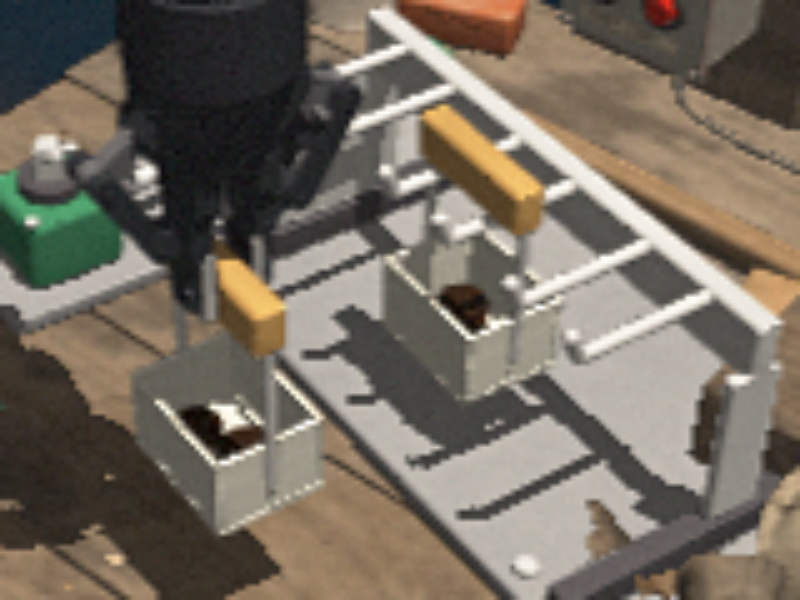

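```bash
python3 -m inch '[[0,-2,1,0,0,0,0],[0,-3,2,0,0,0,0],[0,-2,2,0,0,0,0],[0,0,2,0,0,0,0],[0,0,0,0,0,0,0]]'; python3 -m inch '[[0,0,0,0,0,0,0],[0,0,2,0,0,0,0],[0,0,2,0,0,0,0],[0,0,2,0,0,0,0],[0,0,2,0,0,0,0]]';  python3 -m inch '[[0,0,1.3,0,0,0,0],[0,0,0,0,0,0,0],[0,0,0,0,0,0,0],[0,0,0,1,0,0,0],[0,0,0,0.9,0,0,0]]';python3 -m inch '[[0,0,0,0.3,0,0,0],[0,0,0,0,0,0,0],[0,0,0,0,0,0,0]]'; python3 - <<'E'
from h import *
st();S=vision.read_camera("scene"); cv2.imwrite("pics/s6.png",cv2.resize(S["img"][140:260,220:380,::-1],(800,600)))
E
```

```text
time_s: 12.05
ee_pos: [527.9, -96.6, 176.5]
tcp_rot: [[0.009, 1.0, -0.002], [1.0, -0.009, 0.001], [0.001, -0.002, -1.0]]
wrist_force: [-0.2, 0.0, -2.0]
width: 16.4
grasp_force: 79.1
time_s: 12.55
ee_pos: [606.4, -96.0, 178.1]
tcp_rot: [[0.008, 1.0, -0.002], [1.0, -0.008, 0.0], [0.0, -0.002, -1.0]]
wrist_force: [-0.6, 0.6, -1.4]
width: 16.6
grasp_force: 79.0
time_s: 13.05
ee_pos: [619.3, -96.7, 158.9]
tcp_rot: [[0.009, 1.0, -0.0], [1.0, -0.009, -0.0], [-0.0, -0.0, -1.0]]
wrist_force: [-0.4, -0.3, -1.9]
width: 16.4
grasp_force: 79.2
time_s: 13.35
ee_pos: [619.7, -96.8, 156.1]
tcp_rot: [[0.009, 1.0, -0.0], [1.0, -0.009, 0.0], [0.0, -0.0, -1.0]]
wrist_force: [0.1, -0.1, -2.1]
width: 16.7
grasp_force: 79.1
t 13.35 tcp [619.7 -96.8 156.1] w 16.7 g 79.1 F [ 0.1 -0.1 -2.1] q [-15.   17.9  14.4  86.5  -0.   75.5]
```

View pics/s6.png

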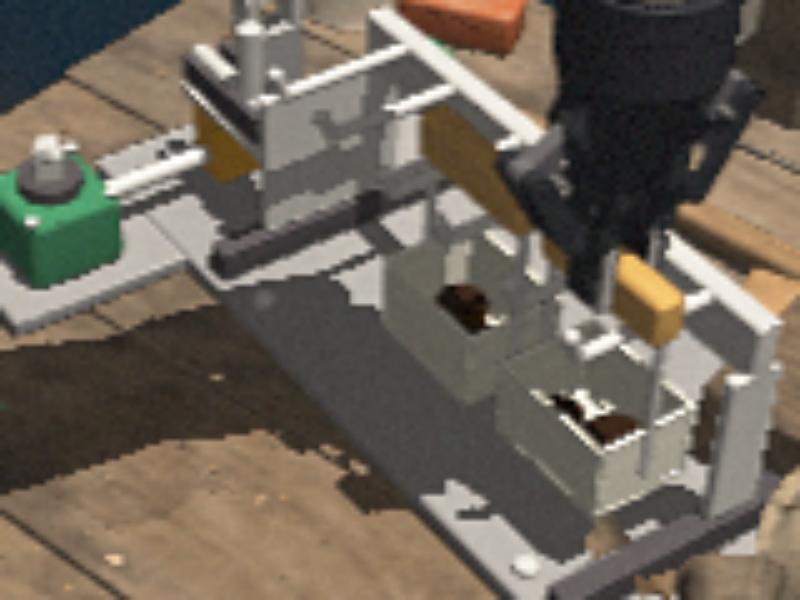

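```bash
python3 -m inch '[[0,0,0,0.35,0,0,0],[0,0,0,0.1,0,0,0],[3.5,0,0,0,0,0,0],[3.5,0,0,0,0,0,0],[3.5,0,0,0,0,0,0]]'; python3 -m inch '[[3.5,0,0,-1,0,0,0],[3.5,0,0,-2,0,0,0],[3.5,0,0,-3,0,0,0],[3.5,0,0,-3,0,0,0],[3.5,0,0,0,0,0,0]]';python3 -m inch '[[6.5,0,-3,0,0,0,0],[6.5,0,-3.5,0,0,0,0],[6.5,0,-3.5,0,0,0,0],[6.5,0,-3,0,0,0,0],[6.5,0,0,0,0,0,0]]'; python3 - <<'E'
from h import *
st();S=vision.read_camera("scene");T=vision.read_camera("top"); cv2.imwrite("pics/s7.png",np.hstack([cv2.resize(S["img"][150:250,260:360,::-1],(400,400),interpolation=cv2.INTER_CUBIC),cv2.resize(T["img"][210:270,360:420,::-1],(400,400),interpolation=cv2.INTER_CUBIC)]))
E
```

```text
time_s: 13.9
ee_pos: [620.3, -96.9, 152.3]
tcp_rot: [[0.009, 1.0, 0.001], [1.0, -0.009, -0.0], [-0.0, 0.001, -1.0]]
wrist_force: [-0.2, -0.2, -0.1]
width: 35.1
grasp_force: 0.0
time_s: 14.4
ee_pos: [622.3, -97.4, 248.8]
tcp_rot: [[0.009, 1.0, 0.011], [1.0, -0.009, -0.003], [-0.003, 0.011, -1.0]]
wrist_force: [0.5, -0.2, 0.4]
width: 34.9
grasp_force: 0.0
time_s: 14.9
ee_pos: [486.6, -95.2, 241.9]
tcp_rot: [[0.01, 1.0, -0.002], [1.0, -0.01, 0.0], [0.0, -0.002, -1.0]]
wrist_force: [-0.1, 0.0, -0.8]
width: 65.1
grasp_force: 0.0
t 14.9 tcp [486.6 -95.2 241.9] w 65.1 g 0.0 F [-0.1  0.  -0.8] q [-18.8  -1.3   2.8  94.2  -0.   71.7]
```

View pics/s7.png

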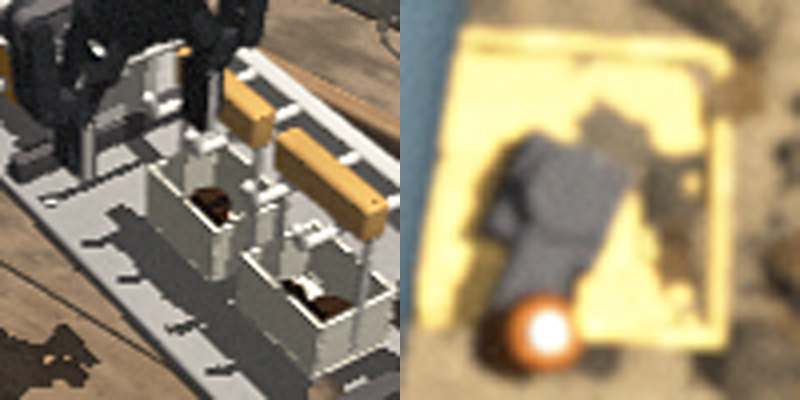

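```bash
python3 - <<'E'
from h import *
T=vision.read_camera("top")
def f(u,v): return (360+(u-400)/6.667-0.5+0.075*0,210+v/6.667-0.5)
g=ray(T,f(547,333),98); h=ray(T,f(575,190),39); print("grip",g,"hub",h,g-h,np.linalg.norm(g-h),np.degrees(np.arctan2(*(g-h)[::-1])))
print([ray(T,f(*k),30) for k in((540,135),(630,175),(500,230))])
S=vision.read_camera("scene")
h_=cv2.cvtColor(S["img"],cv2.COLOR_RGB2HSV); 
for c in blobs(orange(S,(270,290,350,350),(3,140,80),(16,255,255)),2): print(cv2.contourArea(c),cv2.boundingRect(c))
# model: project predicted
for a in(150,156,162):
    gg=h+55*np.array([np.cos(np.radians(a)),np.sin(np.radians(a))]); print(a,proj(S,[[*gg,98],[*gg,71],[*gg,44]]).round(1).tolist(),proj(T,[[*gg,98]]).round(1))
print("tray",[np.round(ray(T,f(*k),14)) for k in((460,28),(730,45),(725,350),(415,330))])
E
```

```text
grip [ 384.55754148 -245.33825615] hub [ 436.60385138 -270.29036588] [-52.0463099   24.95210972] 57.718507894542 154.38594830586715
[array([ 456.51431194, -261.34153356]), array([ 442.76387888, -291.39320166]), array([ 424.03904153, -246.40387054])]
219.0 (289, 303, 12, 25)
0.0 (288, 320, 1, 1)
150 [[294.9, 304.8], [294.6, 312.9], [294.3, 320.6]] [[380.2 257.3]]
156 [[295.3, 307.3], [295.0, 315.4], [294.7, 323.0]] [[382.7 258.6]]
162 [[296.1, 309.8], [295.7, 317.8], [295.4, 325.5]] [[385.3 259.6]]
tray [array([ 496., -239.]), array([ 490., -333.]), array([ 384., -325.]), array([ 391., -219.])]
```

```bash
python3 -m inch '[[5.2,0,0,0,0,0,-8.2],[5.2,0,0,0,0,0,-8.2],[5.2,0,0,0,0,0,-8.2],[5.2,0,0,0,0,0,-8.2],[5.2,0,0,0,0,0,-8.2]]'; python3 -m inch '[[5.2,0,0,0,0,0,-8.2],[5.2,0,0,0,0,0,-8.2],[5.2,0,0,0,0,0,-8.3],[5.2,-1,-3,0,0,0,0],[5.2,-1,-4,0,0,0,0]]';  python3 -m inch '[[5.2,-1,-4,0,0,0,0],[5.2,-0.3,-4,0,0,0,0],[5.2,0,-3,0,0,0,0],[5.2,0,0,0,0,0,0],[5.2,0,0,0,0,0,0]]'; python3 - <<'E'
from h import *
s=st(); R=np.array(s["tcp_rot"]); e=R.T@(np.array([442.5,-272.6,110])-s["ee_pos"]); print("tool mm to go",e.round(1),"yaw y",np.degrees(np.arctan2(R[1,1],R[0,1])))
E
```

```text
time_s: 15.6
ee_pos: [491.3, -95.8, 241.6]
tcp_rot: [[-0.654, 0.756, 0.0], [0.756, 0.654, 0.0], [-0.0, 0.0, -1.0]]
wrist_force: [-0.5, 0.1, 0.4]
width: 52.1
grasp_force: 0.0
time_s: 16.1
ee_pos: [480.5, -167.4, 241.8]
tcp_rot: [[-0.91, 0.416, 0.001], [0.416, 0.91, 0.0], [-0.001, 0.001, -1.0]]
wrist_force: [0.7, -0.6, -0.3]
width: 51.8
grasp_force: 0.0
time_s: 16.6
ee_pos: [445.1, -273.6, 241.5]
tcp_rot: [[-0.907, 0.421, 0.0], [0.421, 0.907, 0.001], [0.0, 0.001, -1.0]]
wrist_force: [-0.6, 0.9, -0.3]
width: 52.0
grasp_force: 0.0
t 16.6 tcp [ 445.1 -273.6  241.5] w 52.0 g 0.0 F [-0.6  0.9 -0.3] q [-39.    2.6   6.6  94.1   0.  -14.1]
tool mm to go [  2.7  -0.3 131.5] yaw y 65.12183310492703
```

```bash
python3 -m inch '[[5.2,0.2,0,4,0,0,0],[5.2,0,0,5,0,0,0],[5.2,0,0,5,0,0,0],[5.2,0,0,4,0,0,0],[5.2,0,0,1.5,0,0,0]]'; python3 -m inch '[[5.2,0,0,0,0,0,0],[5.2,0,0,0,0,0,0],[5.2,0,0,1,0,0,0],[5.2,0,0,1,0,0,0],[5.2,0,0,1,0,0,0]]'; python3 -m inch '[[5.2,0,0,0.5,0,0,0],[5.2,0,0,0,0,0,0],[5.2,0,0,0,0,0,0]]'; python3 - <<'E'
from h import *
st();S=vision.read_camera("scene");cv2.imwrite("pics/s8.png",cv2.resize(S["img"][270:370,270:370,::-1],(600,600),interpolation=cv2.INTER_CUBIC))
E
```

```text
time_s: 17.1
ee_pos: [440.5, -268.0, 41.2]
tcp_rot: [[-0.909, 0.417, -0.007], [0.417, 0.909, 0.006], [0.009, 0.003, -1.0]]
wrist_force: [0.1, 0.6, -0.6]
width: 52.0
grasp_force: 0.0
time_s: 17.6
ee_pos: [443.4, -272.6, 17.1]
tcp_rot: [[-0.908, 0.419, 0.002], [0.419, 0.908, -0.001], [-0.002, -0.0, -1.0]]
wrist_force: [-0.5, 0.1, 0.8]
width: 52.2
grasp_force: 0.0
time_s: 17.9
ee_pos: [442.5, -272.0, 11.6]
tcp_rot: [[-0.908, 0.42, -0.0], [0.42, 0.908, 0.0], [0.0, 0.0, -1.0]]
wrist_force: [0.6, -0.5, -0.1]
width: 52.2
grasp_force: 0.0
t 17.9 tcp [ 442.5 -272.    11.6] w 52.2 g 0.0 F [ 0.6 -0.5 -0.1] q [-39.    5.9 -16.3  67.8   0.  -14.2]
```

View pics/s8.png

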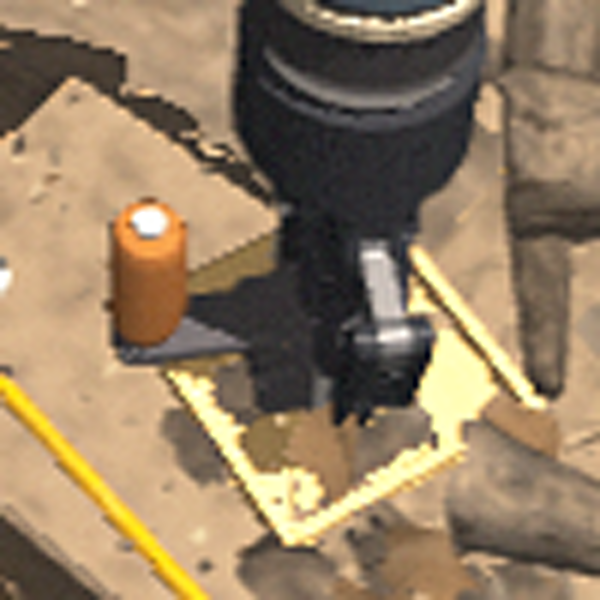

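```bash
python3 -m inch '[[5.2,0,0,0.2,0,0,0],[0,0,0,0,0,0,0],[0,0,0,0,0,0,0],[0,0,0,0,0,0,0],[0,0,0,0,0,0,0]]' 80; python3 -m inch '[[0,0,0,-1,0,0,0],[0,0,0,-2,0,0,0],[0,0,0,-3,0,0,0],[0,0,0,-4,0,0,0],[0,0,0,-4,0,0,0]]'; python3 -m inch '[[0,0,0,-4,0,0,0],[0,0,0,0,0,0,0],[0,0,0,0,0,0,0]]'; python3 - <<'E'
from h import *
s=st();T=vision.read_camera("top")
for c in blobs(orange(T,(340,230,440,300),(3,140,80),(16,255,255)),2): print(cv2.contourArea(c),cv2.boundingRect(c))
# shaft square fit by rendering (top view): square top 9 at z=90, 16 at z 83 & 68 -> compare brightness
g=cv2.cvtColor(T["img"],cv2.COLOR_RGB2GRAY).astype(float); x0,y0,x1,y1=150,198,174,222; print(g[200:214,152:168].max())
C=np.array([497.6,230.9]); up=8
def render(a,dx,dy,lv):
    im=np.full(((y1-y0)*up,(x1-x0)*up),0,np.uint8)
    def sq(w,z):
        a_=-a; R=np.array([[np.cos(a_),-np.sin(a_)],[np.sin(a_),np.cos(a_)]]); q=np.array([[1,1],[1,-1],[-1,-1],[-1,1]])*w/2@R.T+C+[dx,dy]
        return proj(T,np.c_[q,np.full(4,z)])
    hull=cv2.convexHull(np.vstack([sq(16,68),sq(16,83)]).astype(np.float32))[:,0]; tp=cv2.convexHull(np.vstack([sq(16,83),sq(9,90)]).astype(np.float32))[:,0]
    f=lambda p:np.round((p+0.5-[x0,y0])*up).astype(int)
    cv2.fillPoly(im,[f(hull)],int(lv)); cv2.fillPoly(im,[f(tp)],255)
    return cv2.resize(cv2.GaussianBlur(im,(0,0),0.8*up),(x1-x0,y1-y0),interpolation=cv2.INTER_AREA)/255.
obs=g[y0:y1,x0:x1]; cen=proj(T,[[*C,68]])[0]; yy,xx=np.mgrid[y0:y1,x0:x1]; m=np.hypot(xx-cen[0]+0,yy-cen[1])<8
best=[]
for a in np.radians(np.arange(-10,80,3)):
  for dx in(-2,-1,0,1,2):
    for dy in(-2,-1,0,1,2):
      for lv in(0,60,120):
        r=render(a,dx,dy,lv)[m]; A=np.c_[r,np.ones(len(r))]; w,e,_,_=np.linalg.lstsq(A,obs[m],rcond=None); best.append((e[0],np.degrees(a),dx,dy,lv))
for b in sorted(best)[:8]: print(np.round(b,1))
E
```

```text
time_s: 18.45
ee_pos: [443.1, -272.4, 10.4]
tcp_rot: [[-0.908, 0.42, 0.001], [0.42, 0.908, -0.001], [-0.001, -0.0, -1.0]]
wrist_force: [-0.7, 0.2, 2.3]
width: 37.9
grasp_force: 82.8
time_s: 18.95
ee_pos: [441.3, -271.0, 149.7]
tcp_rot: [[-0.908, 0.419, -0.003], [0.419, 0.908, 0.003], [0.004, 0.001, -1.0]]
wrist_force: [0.8, -0.5, -3.9]
width: 38.2
grasp_force: 82.1
time_s: 19.25
ee_pos: [442.9, -272.2, 190.3]
tcp_rot: [[-0.908, 0.419, 0.001], [0.419, 0.908, -0.001], [-0.001, -0.0, -1.0]]
wrist_force: [-0.4, -0.5, -4.2]
width: 38.1
grasp_force: 82.3
t 19.25 tcp [ 442.9 -272.2  190.3] w 38.1 g 82.3 F [-0.4 -0.5 -4.2] q [-39.    1.6  -0.2  88.2   0.  -14.2]
251.0
[6.138e+04 3.200e+01 2.000e+00 2.000e+00 0.000e+00]
[6.3173e+04 2.9000e+01 2.0000e+00 2.0000e+00 0.0000e+00]
[6.33637e+04 2.60000e+01 2.00000e+00 2.00000e+00 0.00000e+00]
[6.35656e+04 3.80000e+01 2.00000e+00 2.00000e+00 0.00000e+00]
[6.55985e+04 2.30000e+01 2.00000e+00 2.00000e+00 0.00000e+00]
[6.59008e+04 3.50000e+01 2.00000e+00 2.00000e+00 0.00000e+00]
[6.89612e+04 4.10000e+01 2.00000e+00 2.00000e+00 0.00000e+00]
[6.98359e+04 2.00000e+01 2.00000e+00 2.00000e+00 0.00000e+00]
```

```bash
cat > fit.py <<'E'
from h import *
from scipy.optimize import nnls, minimize
up=6
def setup(p,C):
    c=proj(p,[[*C,78]])[0]; x0,y0=np.round(c-12).astype(int); n=24
    pts=proj(p,[[C[0]+18*np.cos(t),C[1]+18*np.sin(t),z] for t in np.linspace(0,6.28,40) for z in(68,88)]).astype(np.float32)
    m=np.zeros((n,n),np.uint8); cv2.fillConvexPoly(m,np.round(cv2.convexHull(pts)[:,0]-[x0,y0]).astype(int),1)
    return p,x0,y0,n,m>0,p["img"].astype(float).mean(2)[y0:y0+n,x0:x0+n]
def cost(q,views):
    a,dx,dy=q; tot=0
    for p,x0,y0,n,m,obs in views:
        cam=-np.array(p["R"]).T@np.array(p["t"]); lab=np.zeros((n*up,n*up),np.uint8)
        f=lambda P:np.round((proj(p,P)+0.5-[x0,y0])*up).astype(int)
        rot=lambda v:np.array([[np.cos(a),np.sin(a)],[-np.sin(a),np.cos(a)]])@v
        disk=[[C0[0]+dx+19*np.cos(t),C0[1]+dy+19*np.sin(t),68] for t in np.linspace(0,6.28,60)]
        cv2.fillPoly(lab,[f(disk)],1)
        o=C0+[dx,dy]; k=2
        S=lambda w,i:o+rot(np.array([[1,1],[-1,1],[-1,-1],[1,-1]][i%4])*w/2)
        for i in range(4):
            nrm=rot(np.array([[0,1],[-1,0],[0,-1],[1,0]][i]))
            if nrm@(cam[:2]-o)>8: cv2.fillPoly(lab,[f([[*S(16,i),68],[*S(16,i+1),68],[*S(16,i+1),83],[*S(16,i),83]])],2+i)
        for i in range(4): cv2.fillPoly(lab,[f([[*S(16,i),83],[*S(16,i+1),83],[*S(9,i+1),90],[*S(9,i),90]])],6+i)
        cv2.fillPoly(lab,[f([[*S(9,i),90] for i in range(4)])],10)
        A=[]
        for l in range(11):
            im=(lab==l).astype(np.float32); A.append(cv2.resize(cv2.GaussianBlur(im,(0,0),0.7*up),(n,n),interpolation=cv2.INTER_AREA)[m])
        A=np.array(A).T; x,r=nnls(A,obs[m]); tot+=r*r
    return tot
C0=np.array([498.4,231.7])
E
python3 - <<'E'
from fit import *
T=vision.read_camera("top");S=vision.read_camera("scene")
for nm,V in(("T",[T]),("S",[S]),("both",[T,S])):
    views=[setup(p,C0) for p in V]; B=[]
    for a in np.radians(np.arange(0,90,6)):
        for dx in(-4,-2,0,2,4):
            for dy in(-4,-2,0,2,4): B.append((cost((a,dx,dy),views),np.degrees(a),dx,dy))
    B.sort(); print(nm); [print(np.round(b,1)) for b in B[:6]]
E
```

```text
T
[4.90102e+04 3.00000e+01 4.00000e+00 2.00000e+00]
[4.95577e+04 2.40000e+01 2.00000e+00 2.00000e+00]
[5.04696e+04 2.40000e+01 4.00000e+00 2.00000e+00]
[5.09858e+04 3.00000e+01 2.00000e+00 2.00000e+00]
[5.1585e+04 3.6000e+01 4.0000e+00 2.0000e+00]
[5.18345e+04 2.40000e+01 4.00000e+00 4.00000e+00]
S
[1.007109e+05 4.200000e+01 0.000000e+00 0.000000e+00]
[1.021574e+05 3.600000e+01 0.000000e+00 0.000000e+00]
[1.032571e+05 2.400000e+01 0.000000e+00 0.000000e+00]
[1.033339e+05 3.000000e+01 0.000000e+00 0.000000e+00]
[1.043388e+05 5.400000e+01 0.000000e+00 0.000000e+00]
[1.057171e+05 4.800000e+01 0.000000e+00 0.000000e+00]
both
[1.6633e+05 4.2000e+01 2.0000e+00 2.0000e+00]
[1.668407e+05 3.000000e+01 2.000000e+00 2.000000e+00]
[1.674525e+05 2.400000e+01 2.000000e+00 2.000000e+00]
[1.691883e+05 3.600000e+01 2.000000e+00 2.000000e+00]
[1.711231e+05 1.800000e+01 2.000000e+00 2.000000e+00]
[1.712788e+05 2.400000e+01 0.000000e+00 0.000000e+00]
```

```bash
python3 -m inch '[[0,0,0,0,0,0,5.1],[0,1,2.4,0,0,0,0],[0,1.9,4.5,0,0,0,0],[0,1.9,4.5,0,0,0,0],[0,1.9,4.5,0,0,0,0]]'; python3 -m inch '[[0,1.9,4.5,0,0,0,0],[0,1.9,4.5,0,0,0,0],[0,1.9,4.5,0,0,0,0],[0,1.9,4.5,0,0,0,0],[0,1.9,4.5,0,0,0,0]]'; python3 -m inch '[[0,1.9,4.5,0,0,0,0],[0,1.3,3.6,0,0,0,0],[0,0,0,0,0,0,0],[0,0,0,0,0,0,0],[0,0,0,0,0,0,0]]'; python3 - <<'E'
from h import *
s=st();R=np.array(s["tcp_rot"]); print("tool mm to go",R.T@(np.array([506.8,228.5,150])-s["ee_pos"]),np.degrees(np.arctan2(R[1,1],R[0,1])))
T=vision.read_camera("top");S=vision.read_camera("scene")
z=s["ee_pos"][2]-5.4
g=np.array(s["ee_pos"])+63.4*R[:,0]
for p,n in((T,"T"),(S,"S")):
    u=proj(p,[[g[0],g[1],z+93],[g[0],g[1],z+66],[g[0],g[1],z+39]]); print(n,"pred",u.round(1).tolist())
    c=u[1].astype(int); 
    for b in blobs(orange(p,(c[0]-40,c[1]-40,c[0]+40,c[1]+40),(3,140,80),(16,255,255)),2): print(cv2.contourArea(b),cv2.boundingRect(b))
cv2.imwrite("pics/s9.png",np.hstack([cv2.resize(S["img"][100:220,170:290,::-1],(400,400),interpolation=cv2.INTER_CUBIC),cv2.resize(T["img"][180:260,110:190,::-1],(400,400),interpolation=cv2.INTER_CUBIC)]))
E
```

```text
time_s: 19.9
ee_pos: [462.4, -98.9, 187.2]
tcp_rot: [[-0.866, 0.5, -0.004], [0.5, 0.866, 0.002], [0.004, -0.001, -1.0]]
wrist_force: [0.8, -0.5, -3.7]
width: 38.3
grasp_force: 82.2
time_s: 20.4
ee_pos: [492.1, 143.3, 187.2]
tcp_rot: [[-0.867, 0.499, -0.004], [0.499, 0.867, -0.001], [0.003, -0.003, -1.0]]
wrist_force: [1.4, -0.2, -3.7]
width: 37.8
grasp_force: 82.2
time_s: 20.9
ee_pos: [505.4, 226.6, 188.2]
tcp_rot: [[-0.867, 0.499, -0.003], [0.499, 0.867, -0.002], [0.002, -0.003, -1.0]]
wrist_force: [-0.0, 0.3, -3.5]
width: 38.0
grasp_force: 82.3
t 20.9 tcp [505.4 226.6 188.2] w 38.0 g 82.3 F [-0.   0.3 -3.5] q [17.2  6.9  5.2 88.5 -0.  47.2]
tool mm to go [-0.36105561  2.48526031 38.18811888] 60.05512643012549
T pred [[113.0, 214.5], [118.4, 217.0], [123.5, 219.4]]
150.0 (110, 209, 20, 15)
S pred [[199.6, 108.0], [201.1, 117.8], [202.5, 127.3]]
160.5 (196, 108, 12, 22)
```

View pics/s9.png

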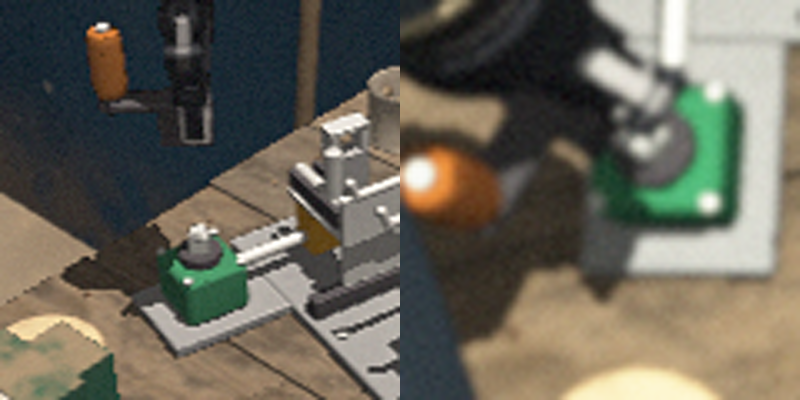

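```bash
python3 -m inch '[[0,0,0.25,3,0,0,0],[0,0,0,3,0,0,0],[0,0,0,2.8,0,0,0],[0,0,0,0,0,0,0],[0,0,0,0,0,0,0]]'; python3 -m inch '[[0,0,0,0,0,0,0],[0,0,0,0.4,0,0,0],[0,0,0,0.3,0,0,0],[0,0,0,0.2,0,0,0],[0,0,0,0,0,0,0]]'
```

```text
time_s: 21.5
ee_pos: [507.1, 228.8, 101.7]
tcp_rot: [[-0.866, 0.5, -0.001], [0.5, 0.866, -0.001], [0.001, -0.001, -1.0]]
wrist_force: [-0.2, 0.3, -2.9]
width: 38.3
grasp_force: 82.3
time_s: 22.0
ee_pos: [507.3, 229.9, 92.5]
tcp_rot: [[-0.867, 0.498, -0.001], [0.498, 0.867, -0.0], [0.0, -0.0, -1.0]]
wrist_force: [0.6, 0.1, -4.5]
width: 38.2
grasp_force: 82.4
```

```bash
python3 -m inch '[[0,0,0,0.2,0,0,0],[0,0,0,0.2,0,0,0],[0,0,0,0,0,0,0]]'; python3 -m inch '[[0,0,0,0.2,0,0,0],[0,0,0,0,0,0,0]]'; python3 -m inch '[[0,0,0,0.2,0,0,0],[0,0,0,0,0,0,0]]'
```

```text
time_s: 22.3
ee_pos: [507.2, 229.8, 88.3]
tcp_rot: [[-0.867, 0.498, -0.001], [0.498, 0.867, -0.0], [0.001, -0.001, -1.0]]
wrist_force: [-0.9, 0.6, -4.0]
width: 38.0
grasp_force: 82.4
time_s: 22.5
ee_pos: [507.3, 229.8, 86.5]
tcp_rot: [[-0.867, 0.499, -0.001], [0.499, 0.867, -0.0], [0.0, -0.0, -1.0]]
wrist_force: [-0.6, 0.1, -3.9]
width: 38.5
grasp_force: 82.4
time_s: 22.7
ee_pos: [507.3, 229.8, 84.5]
tcp_rot: [[-0.867, 0.499, -0.0], [0.499, 0.867, -0.0], [0.0, -0.0, -1.0]]
wrist_force: [0.5, 0.0, -3.5]
width: 38.2
grasp_force: 82.4
```

```bash
python3 -m inch '[[0,0,0,0.4,0,0,0],[0,0,0,0,0,0,0]]'; python3 -m inch '[[0,0,0,0.4,0,0,0],[0,0,0,0.2,0,0,0],[0,0,0,0,0,0,0]]'; python3 -m inch '[[0,0,0,0.1,0,0,0],[0,0,0,0,0,0,0]]'
```

```text
time_s: 22.9
ee_pos: [507.1, 229.7, 80.1]
tcp_rot: [[-0.867, 0.499, -0.001], [0.499, 0.867, -0.0], [0.001, -0.001, -1.0]]
wrist_force: [-0.1, -0.6, -3.8]
width: 38.1
grasp_force: 82.4
time_s: 23.2
ee_pos: [507.1, 229.8, 74.1]
tcp_rot: [[-0.867, 0.499, -0.001], [0.499, 0.867, -0.0], [0.001, -0.001, -1.0]]
wrist_force: [-0.4, 0.7, -2.9]
width: 38.4
grasp_force: 82.4
time_s: 23.4
ee_pos: [507.5, 229.9, 73.7]
tcp_rot: [[-0.867, 0.499, -0.0], [0.499, 0.867, -0.0], [0.0, -0.0, -1.0]]
wrist_force: [-0.4, -0.1, -2.9]
width: 38.4
grasp_force: 82.4
```

```bash
python3 -m inch '[[5.2,0,0,0,0,0,0],[5.2,0,0,0,0,0,0],[5.2,0,0,0,0,0,0],[5.2,0,0,-1,0,0,0],[5.2,0,0,-3,0,0,0]]'; python3 -m inch '[[5.5,0,0,-4,0,0,0],[5.5,0,0,-3,0,0,0],[5.5,2,0,0,0,0,0],[5.5,3,0,0,0,0,0],[5.5,1.3,0,0,0,0,0]]'; python3 -m inch '[[5.5,0,0,0,0,0,0],[5.5,0,0,0,0,0,0],[5.5,0,0,0,0,0,0]]'; python3 - <<'E'
from h import *
s=st();T=vision.read_camera("top");S=vision.read_camera("scene")
g=np.array([452.5,261.6])
for p,n in((T,"T"),(S,"S")):
    u=proj(p,[[*g,161],[*g,134],[*g,107]]); print(n,"pred",u.round(1).tolist()); c=u[1].astype(int)
    for b in blobs(orange(p,(c[0]-30,c[1]-30,c[0]+30,c[1]+30),(3,140,80),(16,255,255)),2): print(cv2.contourArea(b),cv2.boundingRect(b))
cv2.imwrite("pics/s10.png",np.hstack([cv2.resize(S["img"][110:210,180:280,::-1],(400,400),interpolation=cv2.INTER_CUBIC),cv2.resize(T["img"][180:260,110:190,::-1],(400,400),interpolation=cv2.INTER_CUBIC)]))
E
```

```text
time_s: 23.9
ee_pos: [505.1, 229.1, 111.5]
tcp_rot: [[-0.867, 0.499, -0.007], [0.499, 0.867, -0.002], [0.005, -0.005, -1.0]]
wrist_force: [-0.6, -0.4, -0.9]
width: 51.8
grasp_force: 0.0
time_s: 24.4
ee_pos: [451.9, 262.3, 185.6]
tcp_rot: [[-0.867, 0.498, 0.001], [0.498, 0.867, 0.001], [-0.001, 0.002, -1.0]]
wrist_force: [0.2, 0.1, 0.1]
width: 54.9
grasp_force: 0.0
time_s: 24.7
ee_pos: [453.7, 260.9, 183.7]
tcp_rot: [[-0.867, 0.499, 0.0], [0.499, 0.867, -0.0], [-0.001, -0.0, -1.0]]
wrist_force: [0.1, 0.2, 0.2]
width: 54.8
grasp_force: 0.0
t 24.7 tcp [453.7 260.9 183.7] w 54.8 g 0.0 F [0.1 0.2 0.2] q [22.6  2.1 -0.4 87.5 -0.  52.5]
T pred [[132.2, 223.2], [136.4, 225.1], [140.4, 227.0]]
S pred [[205.6, 146.7], [206.8, 155.2], [208.0, 163.4]]
112.5 (202, 146, 11, 20)
```

View pics/s10.png

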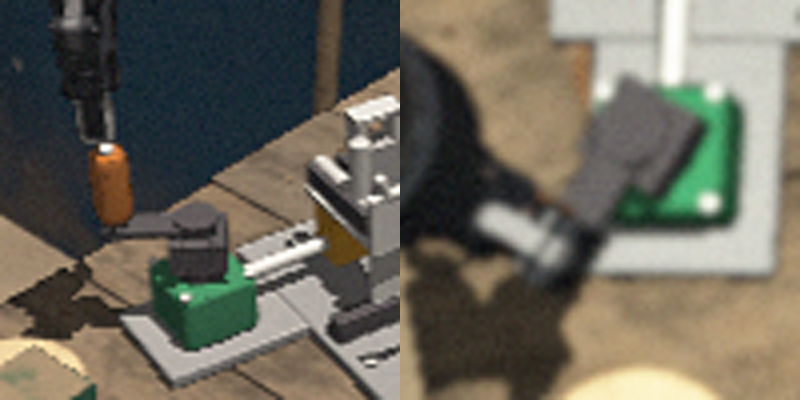

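```bash
python3 -m inch '[[5.5,0.1,0,2.5,0,0,0],[5.5,0,0,2.5,0,0,0],[5.5,0,0,1.6,0,0,0],[5.5,0,0,0,0,0,0],[5.5,0,0,0,0,0,0]]'; python3 -m inch '[[0,0,0,0,0,0,0],[0,0,0,0,0,0,0],[0,0,0,0,0,0,0],[0,0,0,0,0,0,0],[0,0,0,0,0,0,0]]' 50; python3 -m inch '[[0,-0.48,2.24,0,0,0,0],[0,-1.34,1.85,0,0,0,0],[0,0,0,0,0,0,0]]'
```

```text
time_s: 25.3
ee_pos: [452.2, 261.4, 117.7]
tcp_rot: [[-0.867, 0.499, -0.001], [0.499, 0.867, -0.0], [0.0, -0.001, -1.0]]
wrist_force: [0.1, 0.4, 0.3]
width: 54.9
grasp_force: 0.0
time_s: 25.8
ee_pos: [452.8, 262.3, 119.2]
tcp_rot: [[-0.867, 0.498, 0.002], [0.498, 0.867, 0.001], [-0.001, 0.002, -1.0]]
wrist_force: [-1.3, 0.7, 4.4]
width: 25.8
grasp_force: 49.2
time_s: 26.1
ee_pos: [490.1, 289.0, 119.1]
tcp_rot: [[-0.867, 0.498, 0.003], [0.498, 0.867, 0.0], [-0.002, 0.001, -1.0]]
wrist_force: [-0.2, 0.5, 5.0]
width: 26.0
grasp_force: 49.6
```

```bash
python3 -m inch '[[0,-1.98,1.14,0,0,0,0],[0,-2.27,0.24,0,0,0,0],[0,-2.18,-0.71,0,0,0,0],[0,0,0,0,0,0,0]]'; python3 -m inch '[[0,-1.70,-1.53,0,0,0,0],[0,-0.93,-2.09,0,0,0,0],[0,0,-2.28,0,0,0,0],[0,0.93,-2.09,0,0,0,0],[0,1.70,-1.53,0,0,0,0]]'; python3 -m inch '[[0,2.18,-0.71,0,0,0,0],[0,2.27,0.24,0,0,0,0],[0,1.98,1.14,0,0,0,0],[0,1.34,1.85,0,0,0,0],[0,0.48,2.24,0,0,0,0]]'; python3 -m inch '[[0,0,0,0,0,0,0]]'; python3 - <<'E'
from h import *
st();T=vision.read_camera("top");S=vision.read_camera("scene")
for p in (T,S): print([(round(d["conf"],2),np.round(d["bbox"],1).tolist()) for d in nets.spot_in(p,"bolt_knob")][:3],[(round(d["conf"],2),np.round(d["bbox"],1).tolist()) for d in nets.spot_in(p,"hook_left")][:2])
E
```

```text
time_s: 26.5
ee_pos: [548.7, 261.4, 119.1]
tcp_rot: [[-0.866, 0.5, 0.001], [0.5, 0.866, 0.001], [-0.0, 0.002, -1.0]]
wrist_force: [-0.2, 0.1, 6.8]
width: 25.6
grasp_force: 49.7
time_s: 27.0
ee_pos: [502.9, 179.1, 119.5]
tcp_rot: [[-0.866, 0.5, 0.008], [0.5, 0.866, 0.002], [-0.006, 0.006, -1.0]]
wrist_force: [3.4, 3.0, 0.5]
width: 26.2
grasp_force: 49.1
time_s: 27.5
ee_pos: [450.8, 260.6, 119.1]
tcp_rot: [[-0.867, 0.499, -0.0], [0.499, 0.867, -0.004], [-0.002, -0.004, -1.0]]
wrist_force: [-0.3, -5.5, 4.2]
width: 25.5
grasp_force: 50.2
time_s: 27.6
ee_pos: [452.8, 263.4, 119.1]
tcp_rot: [[-0.868, 0.497, 0.002], [0.497, 0.868, 0.0], [-0.002, 0.001, -1.0]]
wrist_force: [-0.8, 1.0, 6.2]
width: 25.6
grasp_force: 50.3
t 27.6 tcp [452.8 263.4 119.1] w 25.6 g 50.3 F [-0.8  1.   6.2] q [22.9  2.7 -7.2 80.  -0.  52.7]
[(0.65, [167.4, 145.5, 38.1, 13.2])] [(0.96, [241.4, 136.6, 188.2, 53.2])]
[(0.41, [269.2, 151.3, 14.9, 14.2])] [(0.94, [322.8, 192.3, 120.5, 104.0])]
```

```bash
A='turn2'; python3 -m inch '[[0,-0.48,2.24,0,0,0,0],[0,-1.34,1.85,0,0,0,0],[0,-1.98,1.14,0,0,0,0],[0,-2.27,0.24,0,0,0,0],[0,-2.18,-0.71,0,0,0,0]]' | grep -E "ee_pos|wrist"; python3 -m inch '[[0,-1.70,-1.53,0,0,0,0],[0,-0.93,-2.09,0,0,0,0],[0,0,-2.28,0,0,0,0],[0,0.93,-2.09,0,0,0,0],[0,1.70,-1.53,0,0,0,0]]'| grep -E "ee_pos|wrist"; python3 -m inch '[[0,2.18,-0.71,0,0,0,0],[0,2.27,0.24,0,0,0,0],[0,1.98,1.14,0,0,0,0],[0,1.34,1.85,0,0,0,0],[0,0.48,2.24,0,0,0,0]]'| grep -E "ee_pos|wrist"; python3 -m inch '[[0,0,0,0,0,0,0]]' | grep -E "ee_pos|wrist"
python3 -m inch '[[0,-0.48,2.24,0,0,0,0],[0,-1.34,1.85,0,0,0,0],[0,-1.98,1.14,0,0,0,0],[0,-2.27,0.24,0,0,0,0],[0,-2.18,-0.71,0,0,0,0]]' | grep -E "ee_pos|wrist"; python3 -m inch '[[0,-1.70,-1.53,0,0,0,0],[0,-0.93,-2.09,0,0,0,0],[0,0,-2.28,0,0,0,0],[0,0.93,-2.09,0,0,0,0],[0,1.70,-1.53,0,0,0,0]]'| grep -E "ee_pos|wrist"; python3 -m inch '[[0,2.18,-0.71,0,0,0,0],[0,2.27,0.24,0,0,0,0],[0,1.98,1.14,0,0,0,0],[0,1.34,1.85,0,0,0,0],[0,0.48,2.24,0,0,0,0]]'| grep -E "ee_pos|wrist"; python3 -m inch '[[0,0,0,0,0,0,0]]' | grep -E "ee_pos|wrist"; python3 - <<'E'
from h import *
st();T=vision.read_camera("top");S=vision.read_camera("scene")
for p in (T,S): print([(round(d["conf"],2),np.round(d["bbox"],1).tolist()) for d in nets.spot_in(p,"bolt_knob")][:3],[(round(d["conf"],2),np.round(d["bbox"],1).tolist()) for d in nets.spot_in(p,"hook_left")][:2],[(round(d["conf"],2),np.round(d["bbox"],1).tolist()) for d in nets.spot_in(p,"basket_a")][:3])
E
```

```text
ee_pos: [547.1, 264.5, 119.2]
wrist_force: [-5.3, 3.6, 4.5]
ee_pos: [502.9, 179.1, 119.6]
wrist_force: [2.9, 3.2, 0.9]
ee_pos: [450.8, 260.6, 119.1]
wrist_force: [-0.4, -5.8, 3.4]
ee_pos: [452.7, 263.4, 119.1]
wrist_force: [-0.9, 0.9, 5.9]
ee_pos: [547.1, 264.5, 119.1]
wrist_force: [-4.5, 2.9, 5.1]
ee_pos: [502.8, 179.1, 119.5]
wrist_force: [3.6, 2.5, 0.6]
ee_pos: [450.8, 260.6, 119.1]
wrist_force: [1.1, -5.5, 4.2]
ee_pos: [452.7, 263.3, 119.1]
wrist_force: [-0.0, 1.3, 6.2]
t 31.1 tcp [452.7 263.3 119.1] w 25.7 g 50.7 F [-0.   1.3  6.2] q [22.9  2.7 -7.2 80.  -0.  52.7]
[(0.81, [168.8, 133.8, 34.9, 13.3])] [(0.78, [241.9, 124.7, 185.9, 48.0]), (0.53, [235.7, 166.4, 205.2, 138.2])] [(0.97, [311.2, 133.4, 46.7, 40.7]), (0.91, [261.9, 133.2, 37.9, 35.8])]
[] [(0.68, [328.6, 188.1, 123.2, 104.9])] [(0.98, [327.0, 184.4, 34.0, 59.5]), (0.96, [350.1, 206.4, 39.7, 62.9]), (0.66, [279.8, 147.1, 15.3, 17.6])]
```

```bash
python3 -m inch '[[0,-0.48,2.24,0,0,0,0],[0,-1.34,1.85,0,0,0,0],[0,-1.98,1.14,0,0,0,0],[0,-2.27,0.24,0,0,0,0],[0,-2.18,-0.71,0,0,0,0]]' | grep -E "ee_pos|wrist"; python3 -m inch '[[0,-1.70,-1.53,0,0,0,0],[0,-0.93,-2.09,0,0,0,0],[0,0,-2.28,0,0,0,0],[0,0.93,-2.09,0,0,0,0],[0,1.70,-1.53,0,0,0,0]]'| grep -E "ee_pos|wrist"; python3 -m inch '[[0,2.18,-0.71,0,0,0,0],[0,2.27,0.24,0,0,0,0],[0,0,0,0,0,0,0]]'| grep -E "ee_pos|wrist"; python3 -m inch '[[0,0.95,0.4,0,0,0,0],[0,0,0,0,0,0,0]]' | grep -E "ee_pos|wrist";  python3 -m inch '[[0,0.85,0.55,0,0,0,0],[0,0,0,0,0,0,0]]' | grep -E "ee_pos|wrist"
```

```text
ee_pos: [547.1, 264.5, 119.1]
wrist_force: [-4.8, 2.4, 5.0]
ee_pos: [502.9, 179.0, 119.5]
wrist_force: [4.3, 2.8, 0.3]
ee_pos: [458.7, 197.9, 119.3]
wrist_force: [-1.1, -1.7, 8.3]
ee_pos: [453.5, 204.8, 119.4]
wrist_force: [-1.8, -3.8, 8.2]
ee_pos: [448.9, 213.6, 119.3]
wrist_force: [-0.5, -4.4, 8.7]
```

```bash
python3 -m inch '[[0,0.70,0.65,0,0,0,0],[0,0,0,0,0,0,0]]'| grep -E "ee_pos|wrist"; python3 -m inch '[[0,0.47,0.60,0,0,0,0],[0,0,0,0,0,0,0]]' | grep -E "ee_pos|wrist";  python3 -m inch '[[0,0.15,0.25,0,0,0,0],[0,0,0,0,0,0,0]]' | grep -E "ee_pos|wrist"; python3 -m inch '[[0,0.15,0.25,0,0,0,0],[0,0,0,0,0,0,0]]' | grep -E "ee_pos|wrist"
```

```text
ee_pos: [446.0, 222.8, 119.2]
wrist_force: [-2.0, -5.1, 8.8]
ee_pos: [444.9, 230.3, 119.2]
wrist_force: [-1.2, -3.3, 8.6]
ee_pos: [444.7, 232.8, 119.2]
wrist_force: [-2.7, -3.8, 8.3]
ee_pos: [444.7, 235.7, 119.2]
wrist_force: [-2.0, -4.3, 8.8]
```

```bash
python3 -m inch '[[0,0.12,0.26,0,0,0,0],[0,0,0,0,0,0,0]]'| grep -E "ee_pos|wrist"; python3 -m inch '[[0,0.12,0.26,0,0,0,0],[0,0,0,0,0,0,0]]' | grep -E "ee_pos|wrist";  python3 -m inch '[[0,0.11,0.26,0,0,0,0],[0,0,0,0,0,0,0]]' | grep -E "ee_pos|wrist"
```

```text
ee_pos: [444.8, 238.6, 119.1]
wrist_force: [-2.6, -4.3, 9.3]
ee_pos: [445.1, 241.4, 119.2]
wrist_force: [-3.5, -4.8, 8.9]
ee_pos: [445.5, 244.2, 119.1]
wrist_force: [-3.1, -3.9, 8.9]
```

```bash
python3 -m inch '[[0,0.10,0.27,0,0,0,0],[0,0,0,0,0,0,0]]'| grep -E "ee_pos|wrist"; python3 -m inch '[[0,0.08,0.28,0,0,0,0],[0,0,0,0,0,0,0]]' | grep -E "ee_pos|wrist";  python3 -m inch '[[0,0.07,0.28,0,0,0,0],[0,0,0,0,0,0,0]]' | grep -E "ee_pos|wrist"; python3 -m inch '[[0,0.05,0.28,0,0,0,0],[0,0,0,0,0,0,0]]' | grep -E "ee_pos|wrist"; python3 - <<'E'
from h import *
T=vision.read_camera("top");print([(round(d["conf"],2),np.round(d["bbox"],1).tolist()) for d in nets.spot_in(T,"bolt_knob")][:3])
E
```

```text
ee_pos: [446.0, 247.1, 119.1]
wrist_force: [-2.0, -3.5, 8.4]
ee_pos: [446.3, 248.7, 119.0]
wrist_force: [-3.0, -6.5, 9.7]
ee_pos: [446.5, 250.0, 118.9]
wrist_force: [-4.6, -9.9, 10.9]
ee_pos: [446.8, 251.4, 118.9]
wrist_force: [-6.3, -11.2, 12.8]
[(0.76, [165.9, 125.3, 37.4, 15.1]), (0.59, [235.8, 164.4, 208.3, 144.8])]
```

```bash
python3 -m inch '[[0,0.04,0.3,0,0,0,0],[0,0,0,0,0,0,0],[0,0,0,0,0,0,0]]'| grep -E "ee_pos|wrist"; python3 -m inch '[[0,-0.12,-0.6,0,0,0,0],[0,0,0,0,0,0,0],[5,0,0,0,0,0,0],[5,0,0,0,0,0,0],[5,0,0,0,0,0,0]]' | grep -E "ee_pos|wrist";  python3 -m inch '[[5,0,0,-1.5,0,0,0],[5,0,0,-3,0,0,0],[5,0,0,-4,0,0,0],[5,0,0,-1,0,0,0],[5,0,0,0,0,0,0]]'; python3 - <<'E'
from h import *
T=vision.read_camera("top");S=vision.read_camera("scene")
g=T["img"]; print([(round(d["conf"],2),np.round(d["bbox"],1).tolist()) for d in nets.spot_in(T,"bolt_knob")][:3])
cv2.imwrite("pics/s11.png",np.vstack([np.hstack([cv2.resize(T["img"][110:170,140:200,::-1],(300,300),interpolation=cv2.INTER_CUBIC),cv2.resize(T["img"][170:260,110:200,::-1],(300,300),interpolation=cv2.INTER_CUBIC)]),np.hstack([cv2.resize(S["img"][110:210,180:280,::-1],(300,300),interpolation=cv2.INTER_CUBIC),cv2.resize(S["img"][130:250,260:380,::-1],(300,300),interpolation=cv2.INTER_CUBIC)])]))
np.savez("last.npz",T=T["img"],S=S["img"])
E
```

```text
ee_pos: [447.2, 252.8, 118.8]
wrist_force: [-8.7, -14.1, 14.0]
ee_pos: [446.9, 253.9, 116.9]
wrist_force: [-0.0, -0.2, -0.8]
time_s: 36.8
ee_pos: [448.7, 254.7, 216.3]
tcp_rot: [[-0.867, 0.498, 0.006], [0.498, 0.867, 0.003], [-0.004, 0.005, -1.0]]
wrist_force: [-0.6, 0.0, 0.1]
width: 49.9
grasp_force: 0.0
[(0.77, [167.8, 126.6, 40.3, 17.0])]
```

View pics/s11.png

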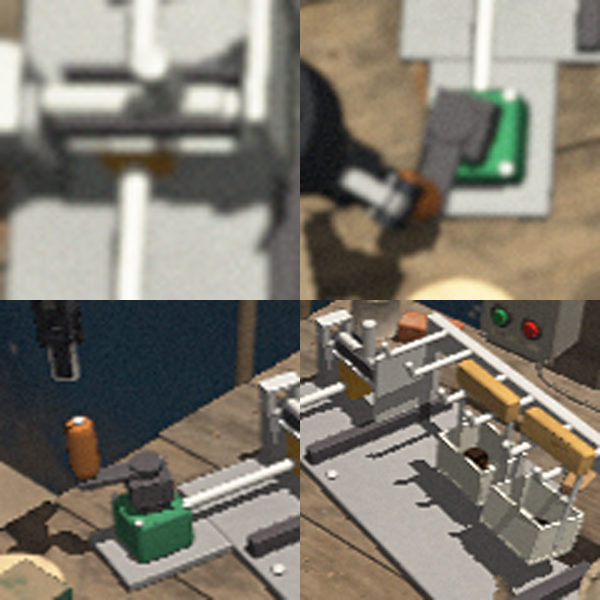

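```bash
python3 -m inch '[[5,0,0,0,0,0,-7.5],[5,0,0,0,0,0,-7.5],[5,0,0,0,0,0,-7.5],[5,0,0,0,0,0,-7.5],[3.4,0,0,0,0,0,0]]'; python3 - <<'E'
from h import *
s=st();T=vision.read_camera("top");S=vision.read_camera("scene")
k=ray(T,(169.6,122.0),138); print("T",k); k2=ray(S,(288-.3,138.8+1),138); print("S",k2)
for c in ((673,201),(674,203)): print(c,proj(T,[[*c,138],[*c,97]]).round(1).tolist(),proj(S,[[*c,138],[*c,97]]).round(1).tolist())
g=cv2.cvtColor(S["img"],cv2.COLOR_RGB2GRAY); print(g[132:152,280:297])
g=cv2.cvtColor(T["img"],cv2.COLOR_RGB2GRAY); print(g[112:132,162:178])
E
```

```text
time_s: 37.45
ee_pos: [445.9, 253.4, 210.5]
tcp_rot: [[-1.0, -0.001, -0.004], [-0.001, 1.0, -0.002], [0.004, -0.002, -1.0]]
wrist_force: [0.5, 0.8, -0.2]
width: 36.8
grasp_force: 0.0
t 37.45 tcp [445.9 253.4 210.5] w 36.8 g 0.0 F [ 0.5  0.8 -0.2] q [22.1  1.   1.5 90.8  0.  22. ]
T [673.40184065 202.25458508]
S [672.60247411 197.82453144]
(673, 201) [[170.2, 122.2], [174.6, 129.0]] [[287.2, 139.2], [287.0, 151.5]]
(674, 203) [[169.3, 121.7], [173.7, 128.6]] [[287.1, 138.8], [286.9, 151.1]]
[[106  73  69  74  81  78  82  79  77  80  73  73  74  79  83  85  89]
 [104  74  71  77  80  78  77  75  82  83  78  85  86  89  91  95  90]
 [ 91  69  75  76  85  92  82  86  86  83  86  87  91  94  96  98  97]
 [ 81  72  80  73  90  93  99  97  90  87  86  85  95  90  92  98 105]
 [182  98  85  78  91  97  96  94  96  95  94  94 100 101  97 105 116]
 [116  92  72  92 102 102 107 109 110 107  96 100 107  97 103 113 120]
 [ 99  94  77  93  98 150 226 236 241 203 134 108 107 107 111 121 127]
 [124  94  81 100  94 203 234 236 237 239 165 117 117 124 123 131 132]
 [119  98  96 104  93 126 183 209 216
[... 1456 characters left out ...]
 246 237 216 201 202 204 204]
 [173 173 168 165 202 233 241 245 248 250 239 203 175 169 170 174]
 [125 126 123 134 179 225 238 244 248 248 233 177 140 129 128 127]
 [ 80  85  82  95 137 185 221 235 241 237 202 147 119 112 100  94]
 [ 60  63  66  64  91 130 161 187 190 176 144 115 113 109  89  78]
 [115 112 113 111 111 110 111 118 115 102  96  98 108 105  97  96]
 [202 199 194 181 168 157 124  92  72  73  79  95  98 105 121 147]
 [237 238 230 206 179 159 131  94  77  71  72  85  93 103 132 182]
 [242 239 224 173 142 125 114  95  78  73  73  82  90 108 133 193]
 [237 227 193 142 106 104  95  90  85  75  74  78  89 104 152 203]
 [207 196 159 115  92  91  91  89  83  75  70  75  85 107 153 193]]
```

```bash
python3 -m inch '[[3.4,-3,-1,0,0,0,0],[3.4,-4.5,-1.1,0,0,0,0],[3.4,-4.5,-1.1,0,0,0,0],[3.4,-4.5,-1.1,0,0,0,0],[3.4,-4,-0.9,0,0,0,0]]'|grep ee_; python3 -m inch '[[3.4,-2.1,0,0,0,0,0],[3.4,0,0,0,0,0,0],[3.4,0,0,0,0,0,0],[3.4,0,0,0,0,0,0]]'; python3 - <<'E'
from h import *
s=st();R=np.array(s["tcp_rot"]); print(R.T@(np.array([673.2,201.5,118])-s["ee_pos"]))
E
```

```text
ee_pos: [653.7, 201.3, 211.6]
time_s: 38.45
ee_pos: [672.1, 202.7, 213.1]
tcp_rot: [[-1.0, -0.002, -0.001], [-0.002, 1.0, 0.0], [0.001, 0.0, -1.0]]
wrist_force: [-0.4, 0.2, 0.3]
width: 33.7
grasp_force: 0.0
t 38.45 tcp [672.1 202.7 213.1] w 33.7 g 0.0 F [-0.4  0.2  0.3] q [11.3 31.4 38.7 97.3  0.  11.2]
[-1.17885384 -1.15964596 95.07791053]
```

```bash
python3 -m inch '[[3.4,-0.1,-0.1,3,0,0,0],[3.4,0,0,2.5,0,0,0],[3.4,0,0,1,0,0,0],[3.4,0,0,0,0,0,0],[3.4,0,0,0,0,0,0]]'|grep -E "ee_|wris"; python3 -m inch '[[3.4,0,0,1.5,0,0,0],[3.4,0,0,1.2,0,0,0],[3.4,0,0,0,0,0,0],[3.4,0,0,0,0,0,0]]'|grep -E "ee_|wris";python3 -m inch '[[0,0,0,0,0,0,0],[0,0,0,0,0,0,0],[0,0,0,0,0,0,0],[0,0,0,0,0,0,0]]' 40
```

```text
ee_pos: [673.9, 201.6, 149.4]
wrist_force: [-0.2, -0.2, 0.7]
ee_pos: [674.0, 201.3, 121.0]
wrist_force: [0.5, -0.8, 0.4]
time_s: 39.75
ee_pos: [674.5, 201.8, 122.1]
tcp_rot: [[-1.0, -0.002, 0.002], [-0.002, 1.0, 0.001], [-0.002, 0.001, -1.0]]
wrist_force: [-1.0, 2.7, 3.3]
width: 14.0
grasp_force: 39.1
```

```bash
python3 -m inch '[[0,0,1,0,0,0,0],[0,0,1,0,0,0,0],[0,0,1,0,0,0,0],[0,0,0,0,0,0,0]]'|grep -E "ee_|wris"; python3 -m inch '[[0,0,0.5,0,0,0,0],[0,0,0,0,0,0,0]]'|grep -E "ee_|wris";python3 -m inch '[[0,0,0.4,0,0,0,0],[0,0,0,0,0,0,0]]'|grep -E "ee_|wris"; python3 -m inch '[[0,0,0.3,0,0,0,0],[0,0,0,0,0,0,0]]'
```

```text
ee_pos: [674.8, 233.3, 122.1]
wrist_force: [0.3, 0.5, 4.8]
ee_pos: [674.9, 237.4, 122.1]
wrist_force: [0.1, 0.5, 6.5]
ee_pos: [674.9, 239.7, 122.0]
wrist_force: [-0.3, -3.7, 6.3]
time_s: 40.75
ee_pos: [674.9, 239.8, 122.0]
tcp_rot: [[-1.0, 0.0, 0.002], [0.0, 1.0, -0.008], [-0.002, -0.008, -1.0]]
wrist_force: [-0.7, -8.6, 6.8]
width: 14.3
grasp_force: 39.8
```

```bash
python3 -m inch '[[0,0,0.4,0,0,0,0],[0,0,0,0,0,0,0],[0,0,-0.6,0,0,0,0],[0,0,0,0,0,0,0]]'|grep -E "ee_|wris"; python3 -m inch '[[3.2,0,0,0,0,0,0],[3.2,0,0,0,0,0,0],[3.2,0,0,0,0,0,0],[3.2,0,0,-2,0,0,0],[3.2,0,0,-3,0,0,0]]'|grep -E "ee_|wris";python3 -m inch '[[3.2,0,0,-4,0,0,0],[3.2,3,0,-1,0,0,0],[3.2,4.5,0,0,0,0,0],[3.2,4.5,0,0,0,0,0],[3.2,0,0,0,0,0,0]]'; python3 - <<'E'
from h import *
st();T=vision.read_camera("top");S=vision.read_camera("scene"); np.savez("bolt.npz",T=T["img"],S=S["img"])
for y in(201.5,236.5,241.5): print(y,proj(T,[[674,y,138]]).round(1),proj(S,[[674,y,138]]).round(1))
g=cv2.cvtColor(S["img"],cv2.COLOR_RGB2GRAY); print(g[126:142,266:286])
g=cv2.cvtColor(T["img"],cv2.COLOR_RGB2GRAY); print(g[112:130,140:160])
E
```

```text
ee_pos: [674.9, 239.7, 122.0]
wrist_force: [-0.6, -4.6, 5.7]
ee_pos: [671.9, 241.4, 167.0]
wrist_force: [0.2, 0.7, 1.2]
time_s: 42.15
ee_pos: [545.7, 241.1, 217.6]
tcp_rot: [[-1.0, -0.005, -0.012], [-0.005, 1.0, -0.002], [0.012, -0.002, -1.0]]
wrist_force: [-0.8, -0.2, -0.3]
width: 31.9
grasp_force: 0.0
t 42.15 tcp [545.7 241.1 217.6] w 31.9 g 0.0 F [-0.8 -0.2 -0.3] q [17.4 14.2 16.9 93.3  0.1 17.1]
201.5 [[170.  121.7]] [[287.4 139.1]]
236.5 [[153.5 121.8]] [[280.5 133.6]]
241.5 [[151.2 121.8]] [[279.5 132.8]]
[[ 38  38  42  35  36  34  37  35  36  35  35  35  32  45  58 122 140 134
  130 146]
 [ 36  36  38  33  34  34  37  38  42  37  33  45  68 129 107 102 130 132
  139 159]
 [ 36  38  37  39  36  40  35  35  37  35  38 144 148 144 100  66 108 131
  137 121]
 [ 38  36  36  37  38  35  31  30  45  67 129 147 143 146 103  68  66  87
  107 116]
 [ 33  39  39  39  33  29  42  64 126 144 139 130 133 143 109  68  67  76
   74  83]
 [ 36  33  30  34  31  39 136 142 135 134 134 140 139 135 102  66  67  67
   72  76]
 [ 38  34  32  32  62 118 125 125 121 126 133 138 140 165 168 133  94  73
[... 1608 characters left out ...]
 230 207
  199 209]
 [246 246 245 231 180 149 171 194 207 221 232 240 244 248 251 249 234 189
  171 176]
 [245 246 244 223 165 131 140 174 195 208 225 236 242 246 250 247 219 162
  138 133]
 [246 246 244 225 153 110 118 146 175 194 204 218 232 237 241 224 178 135
  118 117]
 [246 247 244 219 153 111 108 127 152 182 189 188 187 190 188 162 126 110
  110 112]
 [247 247 245 222 168 152 155 162 168 182 184 161 135 122 108 105  94 102
  108 110]
 [247 247 243 225 204 212 218 217 220 215 191 149 109  82  80  78  84  96
  101 112]
 [246 247 244 228 225 237 243 242 240 232 194 137 107  87  77  80  82  89
  100 108]
 [247 247 242 229 227 239 245 244 240 221 173 126  98  97  84  77  80  82
   92 100]]
```

```bash
python3 - <<'E'
from h import *
a=np.load("last.npz");b=np.load("bolt.npz"); T=vision.read_camera("top");S=vision.read_camera("scene")
for n,p,(r0,r1,c0,c1) in(("T",T,(117,127,164,176)),("S",S,(136,150,283,292))):
    A=a[n].astype(np.float32);B=b[n].astype(np.float32)
    t=A[r0:r1,c0:c1]; R=cv2.matchTemplate(B[r0-12:r1+6,c0-28:c1+6],t,cv2.TM_CCOEFF_NORMED); _,v,_,l=cv2.minMaxLoc(R)
    l=np.array(l); x,y=l
    sx=0.5*(R[y,x-1]-R[y,x+1])/(R[y,x-1]-2*R[y,x]+R[y,x+1]); sy=0.5*(R[y-1,x]-R[y+1,x])/(R[y-1,x]-2*R[y,x]+R[y+1,x])
    d=[l[0]-28+sx,l[1]-12+sy]; print(n,v,np.round(d,2))
    e=proj(p,[[674,201.5,138]])[0]
    for m in(34,36,38,40): print(m,np.round(proj(p,[[674,201.5+m,138]])[0]-e,2))
print("keeper top region proj",[proj(p,[[674,265,106],[674,285,106]]).round(1).tolist() for p in(T,S)])
E
```

```text
T 0.9000941514968872 [-17.3   -0.06]
34 [-15.97   0.02]
36 [-16.91   0.02]
38 [-17.85   0.02]
40 [-18.79   0.02]
S 0.5300174951553345 [-6.73 -5.61]
34 [-6.7  -5.34]
36 [-7.09 -5.65]
38 [-7.47 -5.95]
40 [-7.86 -6.26]
keeper top region proj [[[144.5, 127.2], [135.4, 127.2]], [[275.2, 138.7], [271.5, 135.7]]]
```

```bash
python3 -m inch '[[0,-3,-1.1,0,0,0,0],[0,-4,-1,0,0,0,0],[0,-4,-1,0,0,0,0],[0,-1.7,0,0,0,0,0],[0,0,0,0,0,0,0]]'|grep -E "ee_|wris"; python3 -m inch '[[0,0,0,3,0,0,0],[0,0,0,3,0,0,0],[0,0,0,2,0,0,0],[0,0,0,1.4,0,0,0],[0,0,0,0,0,0,0]]'|grep -E "ee_|wris"; python3 -m inch '[[0,0,0,0,0,0,0],[0,0,0,0,0,0,0]]'
```

```text
ee_pos: [684.8, 208.9, 218.0]
wrist_force: [-0.2, 0.2, 0.2]
ee_pos: [679.6, 210.3, 124.2]
wrist_force: [-1.1, 0.2, -0.3]
time_s: 43.55
ee_pos: [682.2, 210.6, 129.2]
tcp_rot: [[-1.0, -0.002, 0.004], [-0.002, 1.0, 0.001], [-0.004, 0.001, -1.0]]
wrist_force: [0.9, 0.5, 0.6]
width: 0.0
grasp_force: 0.0
```

```bash
python3 -m inch '[[0,0.75,0,0.7,0,0,0],[0,0,0,0,0,0,0],[0,0,1,0,0,0,0],[0,0,0,0,0,0,0]]'|grep -E "ee_|wris"; python3 -m inch '[[0,0,0.4,0,0,0,0],[0,0,0,0,0,0,0]]'|grep -E "ee_|wris";python3 -m inch '[[0,0,0.3,0,0,0,0],[0,0,0,0,0,0,0]]'|grep -E "ee_|wris"; python3 -m inch '[[0,0,0.3,0,0,0,0],[0,0,0,0,0,0,0]]'|grep -E "ee_|wris"; python3 -m inch '[[0,0,0.3,0,0,0,0],[0,0,0,0,0,0,0]]'|grep -E "ee_|wris"
```

```text
ee_pos: [674.4, 218.3, 121.2]
wrist_force: [-0.3, -6.0, 2.0]
ee_pos: [674.4, 218.6, 121.3]
wrist_force: [-2.3, -12.4, 1.7]
ee_pos: [674.4, 218.8, 121.3]
wrist_force: [-3.2, -17.2, 2.4]
ee_pos: [674.4, 219.0, 121.3]
wrist_force: [-2.7, -22.8, 4.2]
ee_pos: [674.4, 219.2, 121.3]
wrist_force: [-4.2, -28.6, 5.5]
```

```bash
python3 -m inch '[[0,0,-1.8,0,0,0,0],[0,0,0,-2,0,0,0],[0,0,0,-4,0,0,0],[0,0,0,-4,0,0,0],[0,2,0,0,0,0,0]]'|grep -E "ee_|wris"; python3 -m inch '[[5.2,3,0,0,0,0,6.3],[5.2,3,0,0,0,0,6.3],[5.2,3,0,0,0,0,6.3],[5.2,0,0,0,0,0,0],[5.2,0,0,0,0,0,0]]'|grep -E "ee_|wris"; python3 - <<'E'
from h import *
s=st();R=np.array(s["tcp_rot"]);print(np.degrees(np.arctan2(R[1,1],R[0,1])))
T=vision.read_camera("top");S=vision.read_camera("scene")
C=np.array([500.3,234.4])
for a in(152,157,161,165):
    g=C+55*np.array([np.cos(np.radians(a)),np.sin(np.radians(a))]); print(a,[proj(p,[[*g,161],[*g,134]]).round(1).tolist() for p in(T,S)])
for p,b in((T,(100,195,170,250)),(S,(180,120,240,190))):
    for c in blobs(orange(p,b,(3,140,80),(16,255,255)),2): print(cv2.contourArea(c),cv2.boundingRect(c))
    h=cv2.cvtColor(p["img"],cv2.COLOR_RGB2HSV); x0,y0,x1,y1=b; m=np.zeros(h.shape[:2],np.uint8); m[y0:y1,x0:x1]=((h[...,2]>225)&(h[...,1]<60))[y0:y1,x0:x1]*255
    for c in blobs(m,4): q=c[:,0].mean(0); print("white",cv2.contourArea(c),q)
    print("tray/crank",[(round(d["conf"],2),np.round(d["bbox"],1).tolist()) for d in nets.spot_in(p,"crank")][:2])
E
```

```text
ee_pos: [659.9, 216.7, 228.9]
wrist_force: [0.6, -0.3, 1.0]
ee_pos: [564.6, 225.9, 220.9]
wrist_force: [-0.5, -0.1, -0.3]
t 45.75 tcp [564.6 225.9 220.9] w 51.9 g 0.0 F [-0.5 -0.1 -0.3] q [15.5 15.2 18.4 93.1  0.  34.2]
71.32338861358795
152 [[[132.9, 223.5], [137.1, 225.5]], [[205.6, 147.0], [206.8, 155.5]]]
157 [[[135.0, 224.6], [139.2, 226.5]], [[205.6, 148.0], [206.8, 156.6]]]
161 [[[136.8, 225.2], [140.9, 227.1]], [[205.7, 148.8], [207.0, 157.4]]]
165 [[[138.6, 225.8], [142.6, 227.7]], [[205.9, 149.6], [207.2, 158.1]]]
154.0 (136, 221, 18, 14)
white 13.5 [141.15384615 226.61538462]
white 2.5 [163.71428571 195.42857143]
tray/crank [(0.64, [152.7, 218.8, 37.3, 39.5]), (0.45, [235.8, 162.9, 197.1, 143.0])]
131.0 (202, 150, 12, 20)
white 0.0 [206.5 150. ]
white 0.0 [225.5 184. ]
tray/crank [(0.55, [221.1, 166.2, 38.1, 31.5])]
```

```bash
python3 - <<'E'
from h import *
T=vision.read_camera("top");S=vision.read_camera("scene");C=np.array([500.3,234.4])
for p,uv in((T,(141.15,226.6)),(S,(206,150.3))):
    g=ray(p,uv,161); print(g,g-C,np.linalg.norm(g-C),np.degrees(np.arctan2(*(g-C)[::-1])))
# bright cap centroid weighting
g=cv2.cvtColor(T["img"],cv2.COLOR_RGB2HSV); print(g[220:234,134:150,1]); 
# hub dark mask in top: minAreaRect at z=102
h=cv2.cvtColor(T["img"],cv2.COLOR_RGB2HSV); m=((h[...,1]<45)&(h[...,2]<125)).astype(np.uint8)*255; k=np.zeros_like(m); k[195:236,140:176]=m[195:236,140:176]
for r in k[197:234,140:176]: print(''.join('#' if v else '.' for v in r))
E
```

```text
[445.56115129 243.48842166] [-54.73884871   9.08842166] 55.48820564976201 170.5730408229598
[445.88982245 245.64753813] [-54.41017755  11.24753813] 55.56054837198838 168.32046669510558
[[ 80  80  80  79  81  86  85  88 101 100 101  82  52  14  17  21]
 [ 84  80  86  84  89 100 116 133 144 148 152 155 134  60  22  15]
 [ 81  84  80  90 104 136 157 165 170 179 186 185 166 132  75  46]
 [ 81  79  80 105 139 158 150 132 135 161 174 186 189 167 133  84]
 [ 79  81  97 132 144 120  80  58  59  95 143 176 193 189 176 145]
 [ 86  91 113 147 125  66  24   9  10  43 104 166 182 193 190 183]
 [ 82  98 128 153 106  36   7   5   5  15  80 153 183 189 186 190]
 [ 92 101 137 162 110  33   6   4   4  18  79 155 187 184 183 194]
 [ 85 101 145 174 128  59  16   7  12  44 108 168 184 186 184 191]
 [ 85  92 132 167 163 107  64  51  63 104 149 183 188 185 183 186]
 [ 84  86 106 154 175 167 139 126 142 168 180 189 192 192 189 191]
 [ 81  81  89 122 162 181 182 189 179 192 189 192 190 182 188 182]
 [ 79  81  87  99 130 161 189 183 188 189 190 187 184 176 168 183]
 [ 90  86  89  86  96 120 145 165 173 188 18
[... 692 characters left out ...]
......##################..........
.......###################..........
.......#############.####...........
.......############.................
.......############.................
.......###########..................
........##########..................
..........########...............#..
...........#######..................
.............#####..................
..............#####################.
...............###############......
...............##...................
...............#....................
...............#....................
....................................
...............#....................
...............#....................
...............#....................
```

```bash
python3 -m inch '[[5.2,2,0,0,0,0,-7.7],[5.2,3.5,-0.2,0,0,0,0],[5.2,0,0,0,0,0,0],[5.2,0,0,0,0,0,0],[5.2,0,0,0,0,0,0]]'|grep -E "ee_|wris"; python3 - <<'E'
from h import *
s=st();R=np.array(s["tcp_rot"]);print(np.degrees(np.arctan2(R[1,1],R[0,1])),R.T@(np.array([508.5,232.8,74])-s["ee_pos"]))
E
```

```text
ee_pos: [511.9, 236.0, 220.1]
wrist_force: [0.0, -0.4, -0.1]
t 46.55 tcp [511.9 236.  220.1] w 52.0 g 0.0 F [ 0.  -0.4 -0.1] q [17.9  8.4 10.4 92.  -0.  29.1]
78.86655951315532 [  2.94096073  -3.92863196 146.12040458]
```

```bash
python3 -m inch '[[5.2,0.3,-0.4,3,0,0,0],[5.2,0,0,4,0,0,0],[5.2,0,0,3.5,0,0,0],[5.2,0,0,0,0,0,0],[5.2,0,0,0,0,0,0]]'|grep -E "ee_|wris"; python3 -m inch '[[5.2,0,0,1.5,0,0,0],[5.2,0,0,1.5,0,0,0],[5.2,0,0,0.9,0,0,0],[5.2,0,0,0,0,0,0],[5.2,0,0,0,0,0,0]]'
```

```text
ee_pos: [507.4, 232.5, 114.7]
wrist_force: [-0.5, -0.1, 0.1]
time_s: 47.55
ee_pos: [506.9, 232.7, 75.6]
tcp_rot: [[-0.981, 0.193, -0.001], [0.193, 0.981, -0.0], [0.001, -0.0, -1.0]]
wrist_force: [0.5, 0.1, -0.2]
width: 51.8
grasp_force: 0.0
```

```bash
python3 -m inch '[[0,0,0,0,0,0,0],[0,0,0,0,0,0,0],[0,0,0,0,0,0,0],[0,0,0,0,0,0,0]]' 80; python3 -m inch '[[0,0,0,-0.5,0,0,0],[0,0,0,-0.7,0,0,0],[0,0,0,-0.8,0,0,0],[0,0,0,-1,0,0,0],[0,0,0,0,0,0,0]]';python3 -m inch '[[0,0,0,-2,0,0,0],[0,0,0,-3,0,0,0],[0,0,0,-4,0,0,0],[0,0,0,0,0,0,0],[0,0,0,0,0,0,0]]'
```

```text
time_s: 47.95
ee_pos: [507.6, 232.9, 76.9]
tcp_rot: [[-0.981, 0.193, 0.002], [0.193, 0.981, 0.0], [-0.001, 0.001, -1.0]]
wrist_force: [-0.4, -1.2, 4.7]
width: 38.8
grasp_force: 81.6
time_s: 48.45
ee_pos: [507.8, 233.1, 108.0]
tcp_rot: [[-0.981, 0.193, 0.002], [0.193, 0.981, 0.001], [-0.002, 0.001, -1.0]]
wrist_force: [0.4, 0.8, -3.1]
width: 37.7
grasp_force: 81.2
time_s: 48.95
ee_pos: [507.8, 233.0, 197.2]
tcp_rot: [[-0.981, 0.193, 0.003], [0.193, 0.981, 0.001], [-0.002, 0.001, -1.0]]
wrist_force: [0.7, -0.6, -4.3]
width: 37.7
grasp_force: 81.3
```

```bash
python3 -m inch '[[0,-0.3,-3,0,0,0,0],[0,-0.4,-4.7,0,0,0,0],[0,-0.4,-4.8,0,0,0,0],[0,-0.4,-4.8,0,0,0,0],[0,-0.4,-4.8,0,0,0,0]]'|grep ee_; python3 -m inch '[[0,-0.4,-4.8,0,0,0,0],[0,-0.4,-4.8,0,0,0,0],[0,-0.4,-4.8,0,0,0,0],[0,-0.4,-4.8,0,0,0,0],[0,-0.4,-4.7,0,0,0,0]]'|grep ee_;python3 -m inch '[[0,0,-3.5,0,0,0,0],[0,0,-1.8,0,0,0,0],[0,0,0,0,0,0,0],[0,0,0,0,0,0,0],[0,0,0,0,0,0,0]]'|grep ee_;python3 - <<'E'
from h import *
s=st();R=np.array(s["tcp_rot"]);print(np.degrees(np.arctan2(R[1,1],R[0,1])),R.T@(np.array([447,-278.5,30])-s["ee_pos"]))
for n in("top","scene"):
    p=vision.read_camera(n)
    for t in("tray","crank","spanner_1","pencil","basket_a"): print(n,t,[(round(d["conf"],2),np.round(d["bbox"],1).tolist()) for d in nets.spot_in(p,t)][:3])
E
```

```text
ee_pos: [481.2, 10.9, 193.1]
ee_pos: [455.0, -227.2, 193.2]
ee_pos: [446.2, -276.7, 194.6]
t 50.45 tcp [ 446.2 -276.7  194.6] w 38.2 g 81.5 F [ 0.5  0.5 -3.1] q [-39.1   2.6   1.3  88.9   0.  -28.1]
78.95598137335014 [ -1.45989365  -1.95320465 164.57609822]
top tray [(0.79, [377.4, 237.9, 36.5, 46.6]), (0.4, [237.1, 117.8, 190.6, 54.2])]
top crank [(0.51, [404.8, 232.4, 15.7, 13.3])]
top spanner_1 [(0.82, [305.7, 273.1, 84.2, 13.2]), (0.46, [234.5, 162.4, 208.6, 144.9])]
top pencil [(0.21, [405.0, 233.4, 22.6, 14.9])]
top basket_a [(0.69, [263.4, 126.5, 39.7, 35.9]), (0.63, [311.6, 127.9, 49.9, 47.8]), (0.54, [377.6, 238.7, 36.1, 46.2])]
scene tray [(0.9, [324.6, 329.8, 67.1, 58.9])]
scene crank [(0.77, [317.3, 266.1, 43.4, 39.5])]
scene spanner_1 [(0.55, [246.2, 290.6, 45.6, 63.5])]
scene pencil [(0.63, [289.5, 355.9, 44.2, 46.0])]
scene basket_a [(0.65, [366.7, 211.1, 21.2, 48.1])]
```

```bash
python3 -m inch '[[0,-0.1,-0.2,3,0,0,0],[0,0,0,4,0,0,0],[0,0,0,4,0,0,0],[0,0,0,3,0,0,0],[0,0,0,2,0,0,0]]'|grep -E "ee_|wris"; python3 -m inch '[[0,0,0,0,0,0,0],[0,0,0,0,0,0,0],[0,0,0,0.6,0,0,0],[0,0,0,0.5,0,0,0],[0,0,0,0,0,0,0]]'|grep -E "ee_|wris";python3 -m inch '[[0,0,0,0.3,0,0,0],[0,0,0,0,0,0,0],[0,0,0,0,0,0,0]]'
```

```text
ee_pos: [445.4, -279.0, 32.5]
wrist_force: [-0.1, -0.3, -3.4]
ee_pos: [447.3, -280.4, 25.0]
wrist_force: [-0.1, 0.4, -4.2]
time_s: 52.35
ee_pos: [447.1, -280.3, 21.8]
tcp_rot: [[-0.981, 0.193, -0.0], [0.193, 0.981, 0.0], [0.0, 0.0, -1.0]]
wrist_force: [-0.5, 0.2, -3.2]
width: 38.2
grasp_force: 81.5
```

```bash
python3 -m inch '[[0,0,0,0.4,0,0,0],[0,0,0,0.1,0,0,0],[0,0,0,0,0,0,0]]'|grep -E "ee_|wris"; python3 -m inch '[[0,0,0,0.2,0,0,0],[0,0,0,0,0,0,0]]'|grep -E "ee_|wris"; python3 -m inch '[[0,0,0,0.1,0,0,0],[0,0,0,0,0,0,0]]'|grep -E "ee_|wris"
```

```text
ee_pos: [446.8, -280.0, 16.3]
wrist_force: [-0.1, 0.0, -3.2]
ee_pos: [447.0, -280.2, 14.5]
wrist_force: [0.2, 0.7, -3.5]
ee_pos: [447.2, -280.4, 13.9]
wrist_force: [0.4, 0.2, -3.7]
```

```bash
python3 -m inch '[[0,0,0,0.1,0,0,0],[0,0,0,0,0,0,0]]'|grep -E "ee_|wris"; python3 -m inch '[[0,0,0,0.1,0,0,0],[0,0,0,0,0,0,0]]'|grep -E "ee_|wris"; python3 -m inch '[[0,0,0,0.1,0,0,0],[0,0,0,0,0,0,0]]'|grep -E "ee_|wris"
```

```text
ee_pos: [447.3, -280.4, 13.9]
wrist_force: [-2.1, 2.1, 4.4]
ee_pos: [447.3, -280.4, 13.9]
wrist_force: [-4.3, 4.3, 9.7]
ee_pos: [447.3, -280.4, 13.8]
wrist_force: [-5.6, 4.3, 14.1]
```

Contact at the predicted height (floor). Release and retreat.

```bash
python3 -m inch '[[0,0,0,-0.3,0,0,0],[5.2,0,0,0,0,0,0],[5.2,0,0,0,0,0,0],[5.2,0,0,0,0,0,0],[5.2,0,0,-1,0,0,0]]'|grep -E "ee_|wris|wid"; python3 -m inch '[[5.2,0,0,-3,0,0,0],[5.2,0,0,-4,0,0,0],[5.2,0,0,-4,0,0,0],[5.2,0,0,-4,0,0,0],[5.2,0,0,-4,0,0,0]]'|grep -E "ee_|wris"; python3 -m inch '[[5.2,1,4,0,0,0,0],[5.2,1,4,0,0,0,0],[5.2,1,4,0,0,0,0],[5.2,1,4,0,0,0,0],[5.2,0,0,0,0,0,0]]'|grep -E "ee_|wris"; python3 - <<'E'
from h import *
st();T=vision.read_camera("top");S=vision.read_camera("scene")
for n,p in(("top",T),("scene",S)):
    for t in("tray","crank","crank_grip","bolt_knob","spanner_1","pencil","basket_a"): print(n,t,[(round(d["conf"],2),np.round(d["bbox"],1).tolist()) for d in nets.spot_in(p,t)][:3])
h=np.array([439.1,-278.8]);g=h+55*np.array([np.cos(np.radians(169)),np.sin(np.radians(169))])
for p in(T,S): print(proj(p,[[*g,98],[*g,71],[*g,44],[*h,39]]).round(1).tolist())
for p,b in((T,(350,220,420,290)),(S,(260,280,350,350))):
    for c in blobs(orange(p,b,(3,140,80),(16,255,255)),1): print(cv2.contourArea(c),cv2.boundingRect(c))
cv2.imwrite("pics/end.png",np.hstack([cv2.resize(S["img"][120:370,200:410,::-1],(504,600)),cv2.resize(T["img"][200:280,350:420,::-1],(296,338))[:,:296] if 0 else np.zeros((600,1,3),np.uint8)]))
E
```

```text
ee_pos: [446.0, -279.4, 22.3]
wrist_force: [0.4, -1.0, -0.3]
width: 52.1
ee_pos: [447.1, -280.3, 216.3]
wrist_force: [1.6, -0.0, 0.7]
ee_pos: [438.4, -111.6, 215.1]
wrist_force: [0.0, -0.0, -0.1]
t 55.15 tcp [ 438.4 -111.6  215.1] w 51.8 g 0.0 F [ 0.  -0.  -0.1] q [-22.9  -8.3  -6.8  91.5   0.1 -12.1]
top tray [(0.68, [400.6, 240.8, 18.3, 44.3])]
top crank [(0.54, [387.9, 252.6, 17.8, 31.5])]
top crank_grip [(0.46, [389.6, 258.4, 17.0, 11.9])]
top bolt_knob [(0.52, [156.4, 125.8, 24.9, 16.0])]
top spanner_1 []
top pencil [(0.42, [398.1, 276.7, 43.6, 6.0]), (0.22, [241.5, 117.7, 192.2, 56.9])]
top basket_a [(0.87, [261.4, 127.2, 38.7, 38.9]), (0.6, [311.4, 129.6, 44.6, 44.2]), (0.54, [400.1, 239.3, 15.7, 44.8])]
scene tray [(0.57, [323.2, 330.5, 67.5, 57.3])]
scene crank [(0.83, [317.6, 325.9, 46.1, 31.6]), (0.75, [302.8, 204.1, 184.1, 137.2])]
scene crank_grip [(0.82, [299.0, 322.9, 16.3, 23.0])]
scene bolt_knob []
scene spanner_1 [(0.76, [246.2, 292.1, 52.4, 58.3])]
scene pencil [(0.84, [289.7, 356.9, 45.8, 50.5])]
scene basket_a [(0.91, [332.8, 181.9, 37.6, 59.6]), (0.8, [353.8, 204.1, 46.0, 65.1])]
[[392.5, 259.2], [389.4, 260.0], [386.4, 260.9], [389.5, 236.9]]
[[301.0, 315.2], [300.5, 323.2], [300.1, 330.8], [324.8, 323.0]]
36.5 (387, 254, 11, 12)
233.5 (296, 312, 13, 24)
```

View pics/end.png

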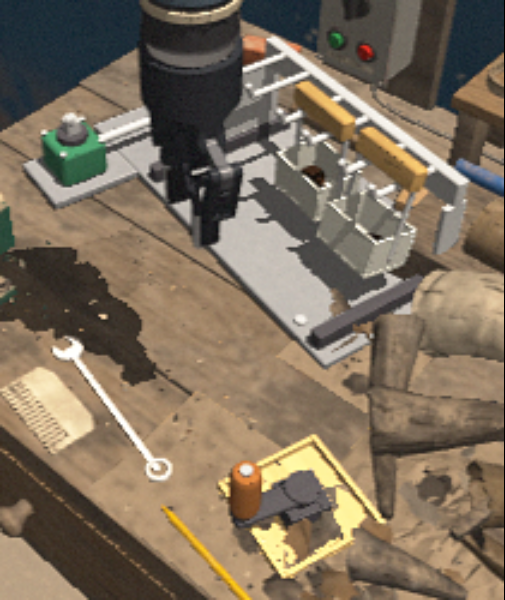

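```bash
python3 -c "
from station import order
print(order.hand_in())"
```

```text
the job is handed in; nothing more can be done
None
```

I handed the job in at about 55 s: both baskets are on the middle and right hooks, the rack is wound back to its stop, the bolt is across (it held firm at about 28 N, though the pictures put its travel nearer 37 mm than 40), and the crank is standing in its tray; the spanner and pencil were not touched.

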